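# Weigh the sugar lumps and pour them into the jar

### The job

Gather every sugar lump from the chopping board into the scoop standing on the kitchen scale, with a light grip, since they are brittle. Then, with the jar opened and the funnel standing in its mouth, tip the whole scoopful through the funnel into the jar. Tidy up so that all lumps are in the jar, the empty scoop is back on the scale, the funnel stands in its holder and the lid is on the jar; be gentle with the glass jar and leave the sugar pot, cup and tin alone.

Things in the scene. Friction and masses are not known exactly. Their poses are not given: they have to be found in the camera images.
- board: Fixed wooden chopping board, 240 (its x) x 200 (its y) x 12 mm thick; origin at the centre of its underside on the table. The lumps start on it.
- lump0: White sugar lump, a rough cube of 16 mm, 12 g, brittle: the fingers' forces on it must not add up to more than 80 N (40 N per finger). Origin at its centre. Two to four of the lumps lump0 to lump3 are there in a run; the others are absent (None).
- lump1: White sugar lump, a rough cube of 16 mm, 12 g, brittle: the fingers' forces on it must not add up to more than 80 N (40 N per finger). Origin at its centre. Two to four of the lumps lump0 to lump3 are there in a run; the others are absent (None).
- lump2: White sugar lump, a rough cube of 16 mm, 12 g, brittle: the fingers' forces on it must not add up to more than 80 N (40 N per finger). Origin at its centre. Two to four of the lumps lump0 to lump3 are there in a run; the others are absent (None).
- lump3: White sugar lump, a rough cube of 16 mm, 12 g, brittle: the fingers' forces on it must not add up to more than 80 N (40 N per finger). Origin at its centre. Two to four of the lumps lump0 to lump3 are there in a run; the others are absent (None).
- scale: Fixed kitchen scale with a flat black platform 150 (its x) x 125 (its y) mm whose top is 42 mm above the table (white base 170 x 140 mm). Origin at the centre of its underside on the table. The scoop stands in the middle of the platform, on z = 42 mm.
- scoop: Loose steel scoop, 100 g. Origin: centre of the pan's underside. Pan 110 (x) x 72 mm (y), floor 3 mm thick, 3 mm side walls 30 mm high (18 mm in the front 45 mm), back wall 30 mm high at +x; open without lip at the nose (-x, x = -55 mm). Black bar handle along +x from x = 55 to 150 mm, 14 mm wide (y), 26 to 42 mm above the underside; at the start it points away from the robot.
- scoop_grip (a point): Point on the axis of the scoop's handle to grip, 92 mm (+x) from the scoop's origin and 34 mm above the pan's underside.
- scoop_nose (a point): Middle of the scoop's open front edge, at the underside, 55 mm (-x) from the scoop's origin. Lumps leave the pan here when the nose is tipped about 35 to 55 degrees down.
- jar: Loose open-topped straight glass jar, 450 g, outside diameter 76 mm, inside 68 mm, 110 mm high, inner floor 6 mm up. Origin at the centre of its underside on the table. The lid is on it at first. Glass: never press the lid or funnel on it with more than 30 N, nor tip it.
- lid: Loose black jar lid, 50 g. Origin: centre of the underside of its plug, 54 mm across and 8 mm deep, that fits loosely in the jar's mouth. Above it a disc 82 mm across, at 8 to 18 mm height, then an upright round knob 22 mm across, at 18 to 38 mm. Closed, the disc lies flat on the rim and the origin is 102 mm above the jar's. It may be laid on table or board, plug down.
- funnel: Loose white funnel, 60 g. Origin: centre of the spout's lower end. Spout 56 mm outside, 51 inside, 22 mm long; cone widens to 120 mm at 68 mm height. Four ribs, flat at 22 mm height, out to 43 mm radius, rest on the rim of jar or holder (origin then 22 mm below the rim). Upright grip tab along its +x from 57 to 102 mm off the axis, 8 mm thick (y), 46 to 74 mm high.
- funnel_tab (a point): Point in the funnel's tab to grip, 85 mm (+x) from the funnel's axis and 60 mm above its origin.
- holder: Fixed short aluminium cup for standing the funnel in, outside diameter 76 mm, inside 68 mm, 45 mm high. Origin at the centre of its underside on the table. The funnel stands in it at the start (funnel origin 23 mm above the table).
- sugar_pot: Bystander: squat white ceramic sugar pot, 92 mm across, 86 mm high; origin at the centre of its underside. Leave alone.
- cup: Bystander: grey plastic cup, 72 mm across, 80 mm high; origin at the centre of its underside. Leave alone.
- tin: Bystander: small steel tin, 60 mm across, 70 mm high; origin at the centre of its underside. Leave alone.

How it is judged:
On the way, in this order (a step that is already met when the one before it is completed fails the run):
1. all lumps lie together in the scoop, which stands level on the scale (x of lump0 in the frame of scoop between -0.056 and 0.055 m and y of lump0 in the frame of scoop between -0.036 and 0.036 m and z of lump0 in the frame of scoop between 0 and 0.04 m and x of lump1 in the frame of scoop between -0.056 and 0.055 m and y of lump1 in the frame of scoop between -0.036 and 0.036 m and z of lump1 in the frame of scoop between 0 and 0.04 m and x of lump2 in the frame of scoop between -0.056 and 0.055 m and y of lump2 in the frame of scoop between -0.036 and 0.036 m and z of lump2 in the frame of scoop between 0 and 0.04 m and x of lump3 in the frame of scoop between -0.056 and 0.055 m and y of lump3 in the frame of scoop between -0.036 and 0.036 m and z of lump3 in the frame of scoop between 0 and 0.04 m and x of scoop in the frame of scale between -0.05 and 0.05 m and y of scoop in the frame of scale between -0.04 and 0.04 m and z of scoop in the frame of scale between 0.038 and 0.047 m and angle between scoop's own z axis and vertical below 0.08 rad and contact force between the fingers and lump0 below 0.05 N and contact force between the fingers and lump1 below 0.05 N and contact force between the fingers and lump2 below 0.05 N and contact force between the fingers and lump3 below 0.05 N), for 0.5 s.
2. the scoop is tipped nose down over the funnel, which stands in the jar's mouth (horizontal distance between funnel and jar below 0.01 m and z of funnel in the frame of jar between 0.084 and 0.093 m and angle between funnel's own z axis and vertical below 0.08 rad and horizontal distance between scoop_nose and funnel below 0.06 m and z of scoop_grip in the frame of funnel above 0.14 m and angle between scoop's own z axis and vertical above 0.35 rad and z of scoop_nose in the frame of funnel between 0.03 and 0.13 m).
3. all lumps are in the jar while the funnel still stands in its mouth (horizontal distance between each of lump0, lump1, lump2, lump3 and jar below 0.034 m and z of lump0 in the frame of jar between 0.008 and 0.08 m and z of lump1 in the frame of jar between 0.008 and 0.08 m and z of lump2 in the frame of jar between 0.008 and 0.08 m and z of lump3 in the frame of jar between 0.008 and 0.08 m and horizontal distance between funnel and jar below 0.01 m and z of funnel in the frame of jar between 0.084 and 0.093 m and angle between funnel's own z axis and vertical below 0.08 rad), for 0.2 s.
At the end, for the whole second after the job is handed in: Every lump is in the jar; the jar is upright, its lid flat on the rim (within 10 mm of centre); the funnel stands upright in its holder; the scoop stands level on the scale, its pan centre within 50 mm along and 40 mm across of the platform centre; all released and at rest (horizontal distance between each of lump0, lump1, lump2, lump3 and jar below 0.034 m and z of lump0 in the frame of jar between 0.008 and 0.08 m and z of lump1 in the frame of jar between 0.008 and 0.08 m and z of lump2 in the frame of jar between 0.008 and 0.08 m and z of lump3 in the frame of jar between 0.008 and 0.08 m and x of scoop in the frame of scale between -0.05 and 0.05 m and y of scoop in the frame of scale between -0.04 and 0.04 m and z of scoop in the frame of scale between 0.038 and 0.047 m and angle between each of scoop, funnel's own z axis and vertical below 0.08 rad and horizontal distance between funnel and holder below 0.01 m and z of funnel in the frame of holder between 0.019 and 0.028 m and horizontal distance between lid and jar below 0.01 m and z of lid in the frame of jar between 0.098 and 0.106 m and angle between lid's own z axis and vertical below 0.06 rad and angle between jar's own z axis and vertical below 0.05 rad and height (world z) of jar between -0.003 and 0.005 m and linear speed of each of lid, funnel, scoop below 0.02 m/s); the robot touches nothing.
It fails at once if a lump is squeezed with more than 80 N in all by the fingers (contact force between the fingers and lump0 above 80 N or contact force between the fingers and lump1 above 80 N or contact force between the fingers and lump2 above 80 N or contact force between the fingers and lump3 above 80 N).
It fails at once if the jar is tipped by more than 0.3 rad (angle between jar's own z axis and vertical above 0.3 rad).
It fails at once if the funnel or the lid is pressed on the glass jar with more than 30 N (contact force between any of funnel, lid and jar above 30 N).
It fails at once if a bystander (sugar pot, cup, tin) is moved by more than 25 mm (distance of any of sugar_pot, cup, tin from where it was at the start of the episode above 0.025 m).
Of lump0, lump1, lump2, lump3 only 2 to 4 are there at a start; the rules pass over those that are not, and their reading is None.
At some moment in a run one of lump0, lump1, lump2, lump3 may be knocked a few centimetres aside while the robot is not near it.
It also fails if it takes over 210 s, if anything falls off the work surface, if the arm or the gripper's body presses on something with over 40 N, if the wrist force passes 120 N, or if a joint passes its speed limit or range.

### The arm

A 7-joint arm with a two-finger parallel gripper is mounted at the origin on the work surface. World frame = base frame: x ahead of the robot, y to its left, z up, the work surface at z = 0. Lengths are in m, angles in rad, forces in N, time in s.
With the tool pointing down it reaches from about 0.35 to 0.9 m from the base axis. Payload 8.1 kg.
Tool frame: the origin (TCP) lies on the centre line of the jaws, within the pads' length; the fingertips stand 11 mm ahead of it and the grasp point (between the pads) lies 8 mm behind it (arm.nose_length is the distance from the TCP to the fingertips, in m); z points along the fingers, y is the line along which they close (so a half turn about z gives the same grasp; the last joint's range is limited). The gripper opens to 92 mm and grips with 3 to 60 N. Pads are 19 mm wide; open, the fingers measure 130 mm over their backs; the gripper's body (75 mm by 190 mm) begins 47 mm behind the grasp point.
Start: joints at [-1.326, 0.434, 0.025, 1.573, -0.012, 1.134, -0.075], TCP at [0.213, 0.588, 0.238] pointing down, gripper open.
Joint ranges: [-2.62, 2.62], [-0.44, 2.09], [-1.27, 1.32], [0.08, 2.57], [-1.32, 4.46], [0.12, 2], [-2.74, 2.74]. Speed limits (rad/s): [2.22, 2.22, 3.01, 3.01, 3.14, 3.14, 3.14].

### API

Orientations are given as a rotation vector (axis times angle).
In Python, from cell import arm gives the robot as it stands.
- The arm moves only by the tool jog_arm, never from a script. Its argument "moves" is a list of rows, each a list of 4 numbers: the shift along the tool's x, y, z in m, then the turn about the tool's z in rad. In form: [[tx, ty, tz, spin], ...]. A call has 1 to 20 rows; each row is the pose to reach, as a shift and turn from the pose commanded when the call began, along the tool's axes at that moment; what a row does not reach only later rows make up. A row lasts 1/8 s, in which the tool goes at most 62.5 mm and 10.7 degrees, less where a joint would pass 70% of its speed; a pose out of reach is approached as far as the arm can. A call with a gripper value outside its range is refused whole. "hand" is the finger opening in m, from 0 to 0.0918, set as the call begins (left out, the last holds). The fingers move at their own pace and stop on an object; "newtons" is the grip in N (left out, the last holds). Time passes only in rows, so rows that repeat a pose let the fingers close. It gives the time, the measured TCP pose, the force, the opening and the grip force at its end, in the units of the state.
- arm.observe(): the state, without advancing time (a new reading comes with each control period).
- arm.get_image(name): name is "scene" or "top" or "wrist"; returns a dict with "color" (420x560x3 uint8, red, green, blue), "z_map" (420x560 float32, m along the optical axis (not along the pixel's ray), 0 where there is no reading), "fx", "fy", "cx", "cy" (pixels), "k1" (the pictures are not rectified: a ray, as slopes to the right and down, at radius r is drawn at 1 + k1 r^2 times it, then the intrinsics apply), "rvec" (rotation vector, rad) and "tvec" (3), from world to camera coordinates, as OpenCV has them. Camera axes: x right, y down, z forward; pixel columns grow to the right and rows downward; lengths in m; the calibration is good to about 2 mm. A picture is of the moment at which its call begins.
- arm.sign_off(): hands the job in; it is judged then, once.
The state is a dict: "clock": time; "joints": joint angles; "dq": joint speeds; "joint_efforts": joint torques, N m; "position": TCP position; "ee_rot": TCP orientation; "force": force on the tool from outside, world axes, zero at the start; "ft_torque": the same for the moment, N m; "width": opening from 0.0 (shut) to 1.0 (fully open); "gripper_force": force on a finger pad.
Only numpy, scipy, OpenCV 4.12 (cv2) and the standard library are available. Lean on these libraries where they do the work, as an engineer would, in place of code of your own. Each camera call takes 0.05 s, during which the arm holds its last target. There are 200 camera calls.

## Working session

There is one attempt and no reset: what is moved stays moved. The work goes in short steps, Python scripts to look and compute and a tool call to move; the robot and the scene stay as the last step left them, time stands still between calls to the robot, and variables do not carry over. Pictures are saved under pics/ and viewed, at most 14 in all, crops included, and the job is handed in when it is done.

Besides the shell and the picture viewer there is one more tool, called after ">>>" by a JSON object that holds its "fn" and its "kwargs", one argument or row to a line. jog_arm: Moves the arm, as the interface text tells. Its arguments: {"type":"object","properties":{"moves":{"type":"array"},"hand":{"type":"number"},"newtons":{"type":"number"}},"required":["moves"]}

```bash
ls; mkdir -p pics; cat > h.py <<'E'
import numpy as np, cv2
from scipy.spatial.transform import Rotation as R
from cell import arm
def img(n,save=None):
    d=arm.get_image(n)
    if save: cv2.imwrite('pics/'+save,d['color'][:,:,::-1])
    return d
def cloud(d):
    """world xyz per pixel, NaN where no reading"""
    K=np.array([[d['fx'],0,d['cx']],[0,d['fy'],d['cy']],[0,0,1.]])
    z=d['z_map'];h,w=z.shape
    u,v=np.meshgrid(np.arange(w),np.arange(h))
    p=cv2.undistortPoints(np.stack([u,v],-1).reshape(-1,1,2).astype(float),K,np.array([d['k1'],0,0,0,0.])).reshape(h,w,2)
    P=np.dstack([p,np.ones((h,w))])*z[...,None]
    Rm=R.from_rotvec(np.ravel(d['rvec'])).as_matrix()
    W=(P-np.ravel(d['tvec']))@Rm
    W[z==0]=np.nan
    return W
def proj(d,P):
    K=np.array([[d['fx'],0,d['cx']],[0,d['fy'],d['cy']],[0,0,1.]])
    return cv2.projectPoints(np.array(P,float).reshape(-1,3),np.ravel(d['rvec']),np.ravel(d['tvec']),K,np.array([d['k1'],0,0,0,0.]))[0].reshape(-1,2)
def st():
    s=arm.observe()
    print({k:np.round(s[k],4).tolist() for k in ('clock','position','ee_rot','force','width','gripper_force','joints')})
    return s
E
python3 - <<'E'
from h import *
s=st(); print(R.from_rotvec(s['ee_rot']).as_matrix().round(3))
for n in('top','scene'):
    d=img(n,n+'0.png'); W=cloud(d); np.savez('pics/'+n+'0.npz',W=W,c=d['color']); print(n,np.round(d['tvec'],3),np.round(d['rvec'],3))
E
```

```text
pics
{'clock': 0.0, 'position': [0.2129, 0.5871, 0.2369], 'ee_rot': [-0.5437, -3.094, 0.0024], 'force': [0.622, 0.4114, 1.0838], 'width': 0.9985, 'gripper_force': 0.0, 'joints': [-1.3256, 0.4352, 0.025, 1.5741, -0.0116, 1.134, -0.0751]}
[[-0.94   0.341 -0.   ]
 [ 0.341  0.94  -0.001]
 [-0.    -0.002 -1.   ]]
top [0.015 0.614 0.813] [ 2.131 -2.157  0.109]
scene [-0.314 -0.366  1.353] [ 2.282  1.25  -0.355]
```

View pics/top0.png

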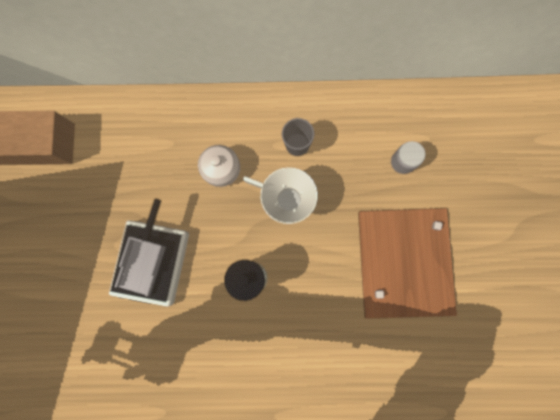

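View pics/scene0.png

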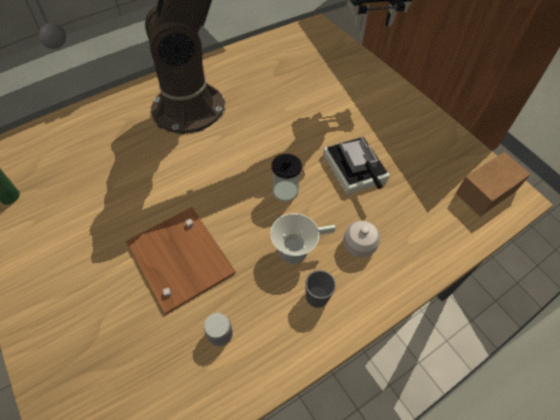

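Top view: lumps at (437,226) and (380,295) on the board. Jar with lid is at (245,280), funnel at (289,195) with its tab toward (248,180), and the scoop at (140,265) with its handle toward (155,205). The pot, cup and tin are at (218,165), (298,135) and (410,155).

```bash
cat > m.py <<'E'
from h import *
d=img('top');W=cloud(d);c=d['color'].astype(int)
hsv=cv2.cvtColor(d['color'],cv2.COLOR_RGB2HSV)
def circ(P): # centre of min circle
    (x,y),r=cv2.minEnclosingCircle(P[:,:2].astype(np.float32)); return np.round([x,y,r],4)
def near(uv,r,zl,zh):
    v,u=np.mgrid[:420,:560]; m=(np.hypot(u-uv[0],v-uv[1])<r)&(W[...,2]>zl)&(W[...,2]<zh); return W[m],m
if __name__=='__main__':
    for u,v in((437,226),(380,295)):
        P,m=near((u,v),9,.019,.04); print('lump',P.mean(0).round(4),len(P),cv2.minAreaRect(P[:,:2].astype(np.float32)),P[:,2].max().round(4))
    for n,uv,r,a,b in (('lid disc',(245,280),30,.112,.128),('knob',(248,278),30,.132,.16),('funnel rim',(289,195),40,.084,.1),('pot',(218,165),30,.05,.12),('cup',(298,135),25,.07,.1),('tin',(410,155),25,.06,.09),('handle',(153,215),25,.07,.1),('tab',(252,182),22,.06,.105)):
        P,m=near(uv,r,a,b); print(n,circ(P),P.mean(0).round(4),P[:,2].max().round(3),len(P),[np.round(x,4) for x in cv2.minAreaRect(P[:,:2].astype(np.float32))])
    P,m=near((145,265),60,.06,.1);print('pan+handle',[np.round(x,4) for x in cv2.minAreaRect(P[:,:2].astype(np.float32))])
    P,m=near((148,263),60,.03,.055);P=P;print('scale',[np.round(x,4) for x in cv2.minAreaRect(P[:,:2].astype(np.float32))],P[:,2].mean())
    P,m=near((405,262),90,.008,.018);print('board',[np.round(x,4) for x in cv2.minAreaRect(P[:,:2].astype(np.float32))],P[:,2].mean())
    v,u=np.mgrid[:420,:560]
    m=(u>345)&(u<470)&(v>195)&(v<330)&(W[...,2]>.02);n,l,s,ce=cv2.connectedComponentsWithStats(m.astype(np.uint8));print(s.tolist(),ce.round(1).tolist())
    big=cv2.resize(d['color'][180:330,90:330,::-1],(800,500),interpolation=cv2.INTER_CUBIC);cv2.imwrite('pics/crop1.png',big)
E
python3 m.py
```

```text
lump [ 0.5877 -0.3335  0.0267] 59 ((0.5880283713340759, -0.33450740575790405), (0.015863504260778427, 0.01573137566447258), 83.95768737792969) 0.0304
lump [ 0.4391 -0.1983  0.0268] 61 ((0.4386574625968933, -0.19950513541698456), (0.015247857198119164, 0.01616744138300419), 0.8567191362380981) 0.0308
lid disc [0.4762 0.0847 0.0408] [0.4761 0.0842 0.1197] 0.128 1237 [array([0.4764, 0.0847]), array([0.0798, 0.0779]), np.float64(89.5062)]
knob [0.4761 0.0847 0.0109] [0.4765 0.0842 0.1396] 0.143 101 [array([0.4766, 0.0843]), array([0.0192, 0.0201]), np.float64(44.408)]
funnel rim [0.6525 0.0069 0.0715] [0.6569 0.0007 0.0889] 0.099 620 [array([ 0.6516, -0.0042]), array([0.123 , 0.1181]), np.float64(26.0025)]
pot [0.7195 0.1397 0.0626] [0.7272 0.1496 0.0658] 0.098 1247 [array([0.7313, 0.141 ]), array([0.1121, 0.0897]), np.float64(88.5901)]
cup [ 0.7891 -0.0259  0.036 ] [ 0.7915 -0.026   0.0779] 0.084 249 [array([ 0.7882, -0.0262]), array([0.0677, 0.0691]), np.float64(89.7395)]
tin [ 0.7403 -0.2719  0.0298] [ 0.7408 -0.2709  0.0691] 0.074 565 [array([ 0.7412, -0.2718]), array([0.055 , 0.0571]), np.float64(14.3045)]
handle [0.6059 0.2845 0.045 ] [0.6056 0.2862 0.0816] 0.087 331 [array([0.6067, 0.287 ]), array([0.0142, 0.0896]), np.float64(73.2421)]
tab [0.6734 0.0563 0.0368] [0.6719 0.0501 0.085 ] 0.101 356 [array([0.6792, 0.05  ]), array([0.0655, 0.056 ]), np.float64(36.9151)]
pan+handle [array([0.5449, 0.307 ]), array([0.0748, 0.1845]), np.float64(73.7719)]
scale [array([0.5129, 0.3106]), array([0.1399, 0.1682]), np.float64(78.763)] 0.04156724453745085
board [array([ 0.5502, -0.2646]), array([0.3243, 0.2009]), np.float64(1.3429)] 0.011723412560492558
[[0, 0, 560, 420, 235084], [434, 222, 8, 8, 58], [375, 291, 9, 8, 58]] [[279.4, 209.5], [437.4, 225.6], [378.9, 294.4]]
```

View pics/crop1.png

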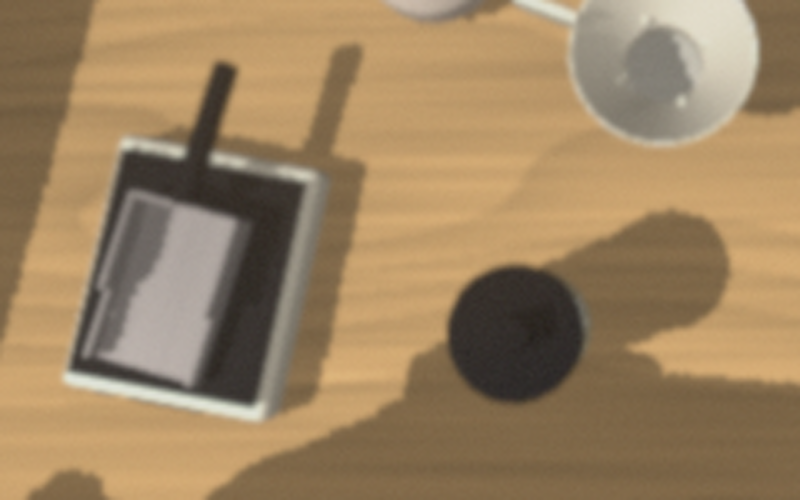

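```bash
cat >> h.py <<'E'
def go(x,y,z,phi):
    """tool shift and spin from measured pose to TCP x,y,z with tool-y azimuth phi deg (mod 180)"""
    s=arm.observe();M=R.from_rotvec(s['ee_rot']).as_matrix()
    t=M.T@(np.array([x,y,z])-s['position']); f=np.degrees(np.arctan2(M[1,1],M[0,1]))
    sp=(f-phi+90)%180-90
    print('go',t.round(4).tolist(),round(np.radians(sp),3),'rows',round(np.linalg.norm(t)/.0625,1),round(abs(sp)/10.7,1),'phi',round(f,1))
E
python3 - <<'E'
from m import *
# funnel rim: white pixels near, at z .084-.096 outer ring; refine circle by least squares
from scipy.optimize import least_squares
P,m=near((289,195),34,.080,.097)
f=least_squares(lambda p:np.hypot(P[:,0]-p[0],P[:,1]-p[1])-.059,[.652,-.004],loss='soft_l1',f_scale=.002);print('funnel',f.x.round(4))
c=f.x
Q=W[(W[...,2]>.075)&(W[...,2]<.105)&(np.hypot(W[...,0]-c[0],W[...,1]-c[1])>.066)&(np.hypot(W[...,0]-c[0],W[...,1]-c[1])<.108)&(W[...,0]<.72)]
print(len(Q),Q.mean(0).round(4),cv2.fitLine(Q[:,:2].astype(np.float32),cv2.DIST_HUBER,0,.01,.01).ravel().round(4),np.hypot(*(Q[:,:2]-c).T).max())
Wp=W[230:320,90:200]; k=(d['color'][230:320,90:200].max(-1)<75)&(Wp[...,2]<.05)&(Wp[...,2]>.035);S=Wp[k];print('platform',cv2.minAreaRect(S[:,:2].astype(np.float32)))
go(.588,-.334,.10,0)
E
```

```text
funnel [ 0.6494 -0.0046]
91 [0.6804 0.0735 0.0936] [0.4622 0.8868 0.6799 0.0738] 0.10261548357026672
platform ((0.514026403427124, 0.31028372049331665), (0.12186550348997116, 0.14336995780467987), 78.51952362060547)
go [-0.6666, -0.7381, 0.138] 1.223 rows 16.1 6.5 phi 70.1
```

>>> {"fn": "jog_arm", "kwargs": {
  "moves": [
    [-0.667, -0.738, 0, 1.223],
    [-0.667, -0.738, 0, 1.223],
    [-0.667, -0.738, 0, 1.223],
    [-0.667, -0.738, 0, 1.223],
    [-0.667, -0.738, 0, 1.223],
    [-0.667, -0.738, 0, 1.223],
    [-0.667, -0.738, 0, 1.223],
    [-0.667, -0.738, 0, 1.223],
    [-0.667, -0.738, 0, 1.223],
    [-0.667, -0.738, 0, 1.223],
    [-0.667, -0.738, 0, 1.223],
    [-0.667, -0.738, 0, 1.223],
    [-0.667, -0.738, 0, 1.223],
    [-0.667, -0.738, 0, 1.223],
    [-0.667, -0.738, 0, 1.223],
    [-0.667, -0.738, 0, 1.223],
    [-0.667, -0.738, 0.13, 1.223],
    [-0.667, -0.738, 0.138, 1.223],
    [-0.667, -0.738, 0.138, 1.223],
    [-0.667, -0.738, 0.138, 1.223]
  ],
  "hand": 0.045,
  "newtons": 10
}}

```text
clock: 2.7
position: [0.5887, -0.3337, 0.1003]
ee_rot: [-2.221, -2.221, 0.0]
force: [0.8, -0.3, 1.7]
width: 0.491
gripper_force: 0.0
```

```bash
cat > w.py <<'E'
from h import *
# lumps seen by wrist camera: white and 6-22 mm above the board
def lumps(zl=.02,zh=.036,cam='wrist',save=None,box=None):
    d=img(cam,save);W=cloud(d);h=cv2.cvtColor(d['color'],cv2.COLOR_RGB2HSV)
    m=(W[...,2]>zl)&(W[...,2]<zh)&(h[...,1]<70)
    if box: m&=(W[...,0]>box[0])&(W[...,0]<box[1])&(W[...,1]>box[2])&(W[...,1]<box[3])
    n,l,s,c=cv2.connectedComponentsWithStats(m.astype(np.uint8))
    for i in range(1,n):
        if s[i,4]>20:
            P=W[l==i]; T=P[P[:,2]>np.percentile(P[:,2],60)-.003]
            r=cv2.minAreaRect(T[:,:2].astype(np.float32));print('blob',c[i].round(0),s[i,4],np.round(r[0],4),np.round(r[1],4),round(r[2],1),np.percentile(P[:,2],90).round(4))
E
python3 - <<'E'
from w import *
st()
lumps(save='w1.png',box=(.4,.68,-.37,-.15))
lumps(cam='top',box=(.4,.68,-.38,-.15))
go(.588,-.334,.025,0)
E
```

```text
{'clock': 2.7, 'position': [0.5887, -0.3337, 0.1003], 'ee_rot': [-2.2213, -2.2214, 0.0005], 'force': [0.7774, -0.333, 1.6678], 'width': 0.4911, 'gripper_force': 0.0, 'joints': [0.0706, 0.7057, 0.5991, 1.6139, -0.46, 0.967, 0.8243]}
blob [37. 15.] 1024 [ 0.4403 -0.2018] [0.0168 0.0147] 3.0 0.0298
blob [281. 224.] 509 [ 0.5889 -0.335 ] [0.016 0.016] 76.4 0.0299
blob [437. 226.] 57 [ 0.5875 -0.3341] [0.0144 0.0147] 73.4 0.0291
blob [379. 294.] 51 [ 0.4398 -0.199 ] [0.0136 0.0131] 89.2 0.0297
go [0.0007, -0.0021, 0.0775] 0.0 rows 1.2 0.0 phi 0.0
```

View pics/w1.png

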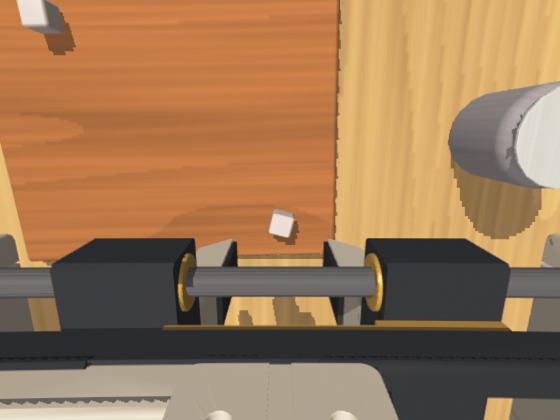

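>>> {"fn": "jog_arm", "kwargs": {
  "moves": [
    [0.0, -0.001, 0.03, 0.18],
    [0.0, -0.001, 0.06, 0.237],
    [0.0, -0.001, 0.075, 0.237],
    [0.0, -0.001, 0.076, 0.237],
    [0.0, -0.001, 0.076, 0.237]
  ]
}}

```text
clock: 3.42
position: [0.5883, -0.3343, 0.0253]
ee_rot: [2.466, 1.943, 0.002]
force: [1.0, 0.1, 0.1]
width: 0.492
gripper_force: 0.0
```

>>> {"fn": "jog_arm", "kwargs": {
  "moves": [
    [0, 0, 0, 0],
    [0, 0, 0, 0],
    [0, 0, 0, 0],
    [0, 0, 0, 0],
    [0, 0, -0.02, 0],
    [0, 0, -0.06, 0],
    [0, 0, -0.1, 0]
  ],
  "hand": 0.0,
  "newtons": 8
}}

```text
clock: 4.3
position: [0.5874, -0.3339, 0.126]
ee_rot: [2.469, 1.942, -0.0]
force: [0.3, -0.5, -0.6]
width: 0.171
gripper_force: 8.0
```

```bash
python3 - <<'E'
from w import *
st()
# scoop dir az -16.5; tool y along it. lump target at scoop (+0.012,+0.016)
o=np.array([.508,.3165]);a=np.radians(-16.5);u=np.array([np.cos(a),np.sin(a)]);v=np.array([-u[1],u[0]])
for k in(.016,-.016):
    p=o+.012*u+k*v; go(*p,.13,-16.5); print(p)
E
```

```text
{'clock': 4.3, 'position': [0.5874, -0.3339, 0.126], 'ee_rot': [2.4686, 1.9424, -0.0002], 'force': [0.2963, -0.5494, -0.6166], 'width': 0.1709, 'gripper_force': 7.9998, 'joints': [0.025, 0.694, 0.6819, 1.6002, -0.491, 1.0247, 0.616]}
go [0.6288, -0.2173, -0.0042] 0.05 rows 10.6 0.3 phi -13.6
[0.52405008 0.32843293]
go [0.5968, -0.219, -0.0042] 0.05 rows 10.2 0.3 phi -13.6
[0.51496159 0.2977507 ]
```

>>> {"fn": "jog_arm", "kwargs": {
  "moves": [
    [0.04, -0.01, -0.03, 0],
    [0.629, -0.217, -0.06, 0.05],
    [0.629, -0.217, -0.06, 0.05],
    [0.629, -0.217, -0.06, 0.05],
    [0.629, -0.217, -0.06, 0.05],
    [0.629, -0.217, -0.06, 0.05],
    [0.629, -0.217, -0.06, 0.05],
    [0.629, -0.217, -0.06, 0.05],
    [0.629, -0.217, -0.06, 0.05],
    [0.629, -0.217, -0.06, 0.05],
    [0.629, -0.217, -0.06, 0.05],
    [0.629, -0.217, -0.06, 0.05],
    [0.629, -0.217, -0.06, 0.05],
    [0.629, -0.217, -0.06, 0.05],
    [0.629, -0.217, 0, 0.05],
    [0.629, -0.217, 0, 0.05],
    [0.629, -0.217, 0, 0.05]
  ]
}}

```text
clock: 6.42
position: [0.5253, 0.3279, 0.1253]
ee_rot: [2.518, 1.878, 0.001]
force: [0.3, -0.4, 0.5]
width: 0.174
gripper_force: 8.0
```

```bash
python3 - <<'E'
from w import *
s=st()
d=img('wrist','w2.png')
o=np.array([.508,.3165]);a=np.radians(-16.5);u=np.array([np.cos(a),np.sin(a)]);v=np.array([-u[1],u[0]])
p=o+.012*u+.016*v; go(*p,.062,-16.5)
E
```

```text
{'clock': 6.425, 'position': [0.5253, 0.3279, 0.1253], 'ee_rot': [2.5176, 1.8784, 0.0013], 'force': [0.3003, -0.3749, 0.5243], 'width': 0.1737, 'gripper_force': 8.0, 'joints': [-1.1189, 0.6222, 0.7294, 1.7569, -0.4957, 0.9544, -0.4768]}
go [-0.0005, -0.0017, 0.0639] -0.0 rows 1.0 0.0 phi -16.5
```

View pics/w2.png

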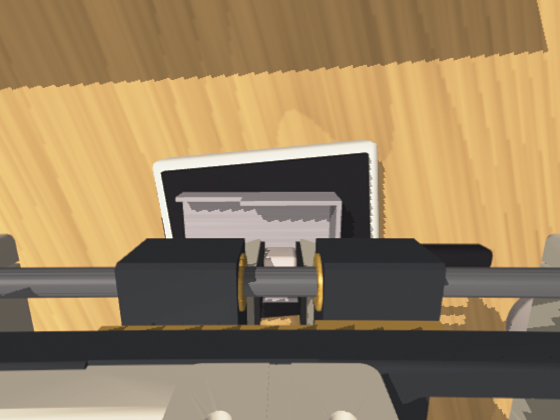

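>>> {"fn": "jog_arm", "kwargs": {
  "moves": [
    [0, -0.006, 0.03, 0],
    [0, -0.006, 0.055, 0],
    [0, -0.006, 0.064, 0],
    [0, -0.006, 0.064, 0],
    [0, -0.006, 0.064, 0]
  ]
}}

```text
clock: 7.1
position: [0.5195, 0.3308, 0.0611]
ee_rot: [2.516, 1.881, 0.003]
force: [-0.0, 1.5, -0.4]
width: 0.172
gripper_force: 8.0
```

>>> {"fn": "jog_arm", "kwargs": {
  "moves": [
    [0, 0, 0, 0],
    [0, 0, 0, 0],
    [0, 0, -0.02, 0],
    [0, 0, -0.06, 0],
    [0, 0, -0.11, 0],
    [0, 0, -0.11, 0]
  ],
  "hand": 0.03
}}

```text
clock: 7.85
position: [0.5212, 0.3311, 0.175]
ee_rot: [2.517, 1.88, 0.012]
force: [0.9, 0.6, -0.6]
width: 0.326
gripper_force: 0.0
```

```bash
python3 - <<'E'
from w import *
st()
lumps(cam='top',box=(.4,.68,-.38,-.15))
lumps(zl=.054,zh=.066,box=(.45,.57,.25,.38))
go(.4395,-.1995,.17,0)
E
```

```text
{'clock': 7.85, 'position': [0.5212, 0.3311, 0.175], 'ee_rot': [2.5168, 1.88, 0.0123], 'force': [0.9404, 0.6353, -0.6411], 'width': 0.3257, 'gripper_force': 0.0, 'joints': [-1.1594, 0.5631, 0.7732, 1.7203, -0.4497, 1.0356, -0.5189]}
blob [379. 294.] 48 [ 0.4399 -0.1999] [0.0129 0.0155] 0.5 0.0297
blob [253. 187.] 434 [0.5153 0.3517] [0.0034 0.1095] 73.5 0.0625
blob [330. 218.] 112 [0.5582 0.3128] [0.0414 0.0005] 73.4 0.065
blob [279. 211.] 383 [0.5187 0.3297] [0.0165 0.0152] 73.8 0.063
blob [279. 263.] 228 [0.5057 0.2843] [0.0017 0.0486] 73.7 0.0618
go [-0.531, 0.074, 0.0001] -0.287 rows 8.6 1.5 phi -16.4
```

>>> {"fn": "jog_arm", "kwargs": {
  "moves": [
    [-0.531, 0.074, 0, -0.287],
    [-0.531, 0.074, 0, -0.287],
    [-0.531, 0.074, 0, -0.287],
    [-0.531, 0.074, 0, -0.287],
    [-0.531, 0.074, 0, -0.287],
    [-0.531, 0.074, 0, -0.287],
    [-0.531, 0.074, 0, -0.287],
    [-0.531, 0.074, 0, -0.287],
    [-0.531, 0.074, 0, -0.287],
    [-0.531, 0.074, 0, -0.287],
    [-0.531, 0.074, 0.05, -0.287],
    [-0.531, 0.074, 0.075, -0.287],
    [-0.531, 0.074, 0.075, -0.287],
    [-0.531, 0.074, 0.075, -0.287]
  ],
  "hand": 0.045
}}

```text
clock: 9.7
position: [0.4395, -0.1993, 0.0953]
ee_rot: [2.221, 2.222, 0.0]
force: [0.3, -0.6, -0.6]
width: 0.49
gripper_force: 0.0
```

```bash
python3 - <<'E'
from w import *
st()
lumps(save='w3.png',box=(.4,.68,-.37,-.15))
go(.4397,-.1998,.0253,0)
E
```

```text
{'clock': 9.7, 'position': [0.4395, -0.1993, 0.0953], 'ee_rot': [2.2207, 2.222, 0.0002], 'force': [0.308, -0.5618, -0.6334], 'width': 0.4901, 'gripper_force': 0.0, 'joints': [-0.2108, 0.4594, 0.7075, 2.1159, -0.4534, 0.7183, 0.7953]}
blob [280. 226.] 525 [ 0.4396 -0.2005] [0.0149 0.0159] 0.5 0.0299
go [-0.0003, -0.0002, 0.0703] 0.001 rows 1.1 0.0 phi 0.0
```

>>> {"fn": "jog_arm", "kwargs": {
  "moves": [
    [-0.001, 0, 0.03, 0],
    [-0.001, 0, 0.06, 0],
    [-0.001, 0, 0.07, 0],
    [-0.001, 0, 0.07, 0],
    [-0.001, 0, 0.07, 0]
  ]
}}

```text
clock: 10.38
position: [0.4399, -0.201, 0.0258]
ee_rot: [2.221, 2.22, 0.001]
force: [-0.5, 0.2, 0.0]
width: 0.488
gripper_force: 0.0
```

>>> {"fn": "jog_arm", "kwargs": {
  "moves": [
    [0, 0, 0, 0],
    [0, 0, 0, 0],
    [0, 0, 0, 0],
    [0, 0, 0, 0],
    [0, 0, -0.02, 0],
    [0, 0, -0.06, 0],
    [0, 0, -0.12, 0],
    [0, 0, -0.155, 0],
    [0, 0, -0.155, 0]
  ],
  "hand": 0.0,
  "newtons": 8
}}

```text
clock: 11.5
position: [0.4406, -0.2013, 0.1819]
ee_rot: [2.219, 2.219, 0.005]
force: [0.2, 1.3, 0.2]
width: 0.174
gripper_force: 8.0
```

```bash
python3 - <<'E'
from w import *
st()
o=np.array([.5065,.318]);a=np.radians(-16.5);u=np.array([np.cos(a),np.sin(a)]);v=np.array([-u[1],u[0]])
p=o+.006*u-.017*v; go(*p,.062,-16.5)
E
```

```text
{'clock': 11.5, 'position': [0.4406, -0.2013, 0.1819], 'ee_rot': [2.2186, 2.2191, 0.0047], 'force': [0.199, 1.3295, 0.2227], 'width': 0.1737, 'gripper_force': 8.0002, 'joints': [-0.3293, 0.3292, 0.8361, 2.0298, -0.312, 0.9063, 0.6748]}
go [0.5013, 0.0664, 0.12] 0.288 rows 8.3 1.5 phi 0.0
```

>>> {"fn": "jog_arm", "kwargs": {
  "moves": [
    [0.501, 0.066, 0, 0.288],
    [0.501, 0.066, 0, 0.288],
    [0.501, 0.066, 0, 0.288],
    [0.501, 0.066, 0, 0.288],
    [0.501, 0.066, 0, 0.288],
    [0.501, 0.066, 0, 0.288],
    [0.501, 0.066, 0, 0.288],
    [0.501, 0.066, 0, 0.288],
    [0.501, 0.066, 0, 0.288],
    [0.501, 0.066, 0, 0.288],
    [0.501, 0.066, 0.05, 0.288],
    [0.501, 0.066, 0.07, 0.288],
    [0.501, 0.066, 0.07, 0.288],
    [0.501, 0.066, 0.07, 0.288]
  ]
}}

```text
clock: 13.25
position: [0.5061, 0.2998, 0.111]
ee_rot: [2.518, 1.878, 0.002]
force: [-0.2, -0.2, -0.2]
width: 0.173
gripper_force: 8.0
```

```bash
python3 - <<'E'
from w import *
st()
o=np.array([.5065,.318]);a=np.radians(-16.5);u=np.array([np.cos(a),np.sin(a)]);v=np.array([-u[1],u[0]])
p=o+.006*u-.017*v; go(*p,.062,-16.5)
E
```

```text
{'clock': 13.25, 'position': [0.5061, 0.2998, 0.111], 'ee_rot': [2.5182, 1.878, 0.0023], 'force': [-0.2176, -0.2081, -0.2462], 'width': 0.1731, 'gripper_force': 8.0, 'joints': [-1.1321, 0.6037, 0.7558, 1.851, -0.5227, 0.8946, -0.4161]}
go [0.0005, 0.0011, 0.049] -0.001 rows 0.8 0.0 phi -16.6
```

>>> {"fn": "jog_arm", "kwargs": {
  "moves": [
    [0, 0.001, 0.03, 0],
    [0, 0.001, 0.045, 0],
    [0, 0.001, 0.049, 0],
    [0, 0.001, 0.049, 0],
    [0, 0.001, 0.049, 0]
  ]
}}

```text
clock: 13.88
position: [0.5067, 0.3002, 0.0615]
ee_rot: [2.517, 1.88, 0.002]
force: [-0.7, 0.9, 0.5]
width: 0.174
gripper_force: 8.0
```

>>> {"fn": "jog_arm", "kwargs": {
  "moves": [
    [0, 0, 0, 0],
    [0, 0, 0, 0],
    [0, 0, -0.02, 0],
    [0, 0, -0.06, 0],
    [0, 0, -0.11, 0],
    [0, 0, -0.11, 0],
    [0, 0, -0.11, 0]
  ],
  "hand": 0.03
}}

```text
clock: 14.75
position: [0.506, 0.3001, 0.1713]
ee_rot: [-2.517, -1.879, -0.001]
force: [-0.8, 0.1, -0.6]
width: 0.328
gripper_force: 0.0
```

```bash
python3 - <<'E'
from w import *
st()
lumps(cam='top',box=(.38,.70,-.40,-.13))
lumps(zl=.054,zh=.066,box=(.44,.57,.24,.38))
go(.4763,.0845,.21,90)
go(.4763,.0845,.21,0)
E
```

```text
{'clock': 14.75, 'position': [0.506, 0.3001, 0.1713], 'ee_rot': [-2.5167, -1.8794, -0.0012], 'force': [-0.7587, 0.1302, -0.6424], 'width': 0.3283, 'gripper_force': 0.0, 'joints': [-1.176, 0.5351, 0.8157, 1.7938, -0.4546, 1.0104, -0.4696]}
blob [233. 146.] 259 [0.4839 0.3607] [0.0025 0.0444] 73.6 0.062
blob [322. 144.] 40 [0.5533 0.3418] [0.0001 0.0311] 73.4 0.0563
blob [284. 218.] 827 [0.5103 0.2912] [0.1265 0.0555] 14.6 0.0639
blob [285. 171.] 404 [0.5189 0.3296] [0.0155 0.0154] 73.3 0.0629
blob [281. 209.] 395 [0.5059 0.3003] [0.0162 0.0159] 74.0 0.0629
go [-0.2148, 0.0331, -0.0397] 1.283 rows 3.5 6.9 phi -16.5
go [-0.2148, 0.0331, -0.0397] -0.288 rows 3.5 1.5 phi -16.5
```

>>> {"fn": "jog_arm", "kwargs": {
  "moves": [
    [-0.215, 0.033, -0.03, 0],
    [-0.215, 0.033, -0.03, 0],
    [-0.215, 0.033, -0.03, 0],
    [-0.215, 0.033, -0.03, 0],
    [-0.215, 0.033, -0.03, 0],
    [-0.215, 0.033, 0.0, 0],
    [-0.215, 0.033, 0.0, 0],
    [-0.215, 0.033, 0.0, 0]
  ],
  "hand": 0.05
}}

```text
clock: 15.85
position: [0.4768, 0.0849, 0.1709]
ee_rot: [2.516, 1.88, -0.001]
force: [0.7, -0.1, -0.5]
width: 0.545
gripper_force: 0.0
```

```bash
python3 - <<'E'
from m import *
P,m=near((245,280),30,.112,.128);print('top disc',circ(P))
d=img('wrist');W=cloud(d);v=(W[...,2]>.112)&(W[...,2]<.127)&(np.hypot(W[...,0]-.476,W[...,1]-.0845)<.06);print('wrist disc',circ(W[v]),v.sum())
from h import *
go(.4763,.0845,.1345,-16.5)
E
```

```text
top disc [0.4672 0.06   0.0302]
wrist disc [0.4776 0.0867 0.0408] 8265
go [-0.0006, -0.0008, 0.0368] 0.0 rows 0.6 0.0 phi -16.5
```

>>> {"fn": "jog_arm", "kwargs": {
  "moves": [
    [0, 0, 0.02, 0],
    [0, 0, 0.033, 0],
    [0, 0, 0.036, 0],
    [0, 0, 0.036, 0],
    [0, 0, 0.036, 0]
  ]
}}

```text
clock: 16.58
position: [0.4771, 0.0844, 0.1352]
ee_rot: [2.517, 1.879, 0.001]
force: [-0.6, 0.3, -0.3]
width: 0.542
gripper_force: 0.0
```

>>> {"fn": "jog_arm", "kwargs": {
  "moves": [
    [0, 0, 0, 0],
    [0, 0, 0, 0],
    [0, 0, 0, 0],
    [0, 0, 0, 0],
    [0, 0, 0, 0],
    [0, 0, -0.005, 0],
    [0, 0, -0.015, 0],
    [0, 0, -0.04, 0],
    [0, 0, -0.06, 0],
    [0, 0, -0.06, 0]
  ],
  "hand": 0.0,
  "newtons": 20
}}

```text
clock: 17.82
position: [0.4777, 0.0847, 0.1962]
ee_rot: [2.517, 1.88, 0.005]
force: [-0.2, 0.5, -1.6]
width: 0.233
gripper_force: 20.0
```

```bash
python3 - <<'E'
from h import *
st(); go(.42,-.06,.194,-16.5)
E
```

```text
{'clock': 17.825, 'position': [0.4777, 0.0847, 0.1962], 'ee_rot': [2.5168, 1.8795, 0.0049], 'force': [-0.2172, 0.4675, -1.5728], 'width': 0.2325, 'gripper_force': 20.0, 'joints': [-0.9925, 0.3271, 0.915, 2.0119, -0.3205, 0.9476, -0.2012]}
go [-0.1551, -0.0143, 0.0019] 0.0 rows 2.5 0.0 phi -16.5
```

>>> {"fn": "jog_arm", "kwargs": {
  "moves": [
    [-0.155, -0.014, 0, 0],
    [-0.155, -0.014, 0, 0],
    [-0.155, -0.014, 0, 0],
    [-0.155, -0.014, 0, 0],
    [-0.155, -0.014, 0.06, 0],
    [-0.155, -0.014, 0.11, 0],
    [-0.155, -0.014, 0.145, 0],
    [-0.155, -0.014, 0.158, 0],
    [-0.155, -0.014, 0.161, 0],
    [-0.155, -0.014, 0.162, 0],
    [-0.155, -0.014, 0.162, 0]
  ]
}}

```text
clock: 19.2
position: [0.4201, -0.0599, 0.0336]
ee_rot: [2.516, 1.88, 0.003]
force: [0.0, -0.2, -1.3]
width: 0.229
gripper_force: 20.0
```

>>> {"fn": "jog_arm", "kwargs": {
  "moves": [
    [0, 0, 0, 0],
    [0, 0, 0, 0],
    [0, 0, 0, 0],
    [0, 0, -0.04, 0],
    [0, 0, -0.1, 0],
    [0, 0, -0.16, 0],
    [0, 0, -0.16, 0]
  ],
  "hand": 0.05
}}

```text
clock: 20.08
position: [0.4217, -0.0599, 0.1959]
ee_rot: [2.514, 1.88, 0.011]
force: [0.2, 1.1, -0.7]
width: 0.545
gripper_force: 0.0
```

```bash
python3 - <<'E'
from h import *
import cv2
st()
d=img('top','top2.png');W=cloud(d)
# jar rim
v,u=np.mgrid[:420,:560]
m=(W[...,2]>.1)&(W[...,2]<.12)&(np.hypot(W[...,0]-.476,W[...,1]-.085)<.05);P=W[m];print('rim',len(P), cv2.minEnclosingCircle(P[:,:2].astype(np.float32)) if len(P) else 0)
m=(W[...,2]>.008)&(W[...,2]<.025)&(np.hypot(W[...,0]-.42,W[...,1]+.06)<.055);P=W[m];print('lid',len(P), cv2.minEnclosingCircle(P[:,:2].astype(np.float32)))
d=img('wrist');W=cloud(d);m=(W[...,2]>.008)&(W[...,2]<.025)&(np.hypot(W[...,0]-.42,W[...,1]+.06)<.055);P=W[m];print('lid w',len(P), cv2.minEnclosingCircle(P[:,:2].astype(np.float32)))
t=np.array([.6499,-.004])+.085*np.array([np.cos(np.radians(68.3)),np.sin(np.radians(68.3))]);print(t)
go(*t,.16,68.3-90)
E
```

```text
{'clock': 20.075, 'position': [0.4217, -0.0599, 0.1959], 'ee_rot': [2.514, 1.8802, 0.0107], 'force': [0.1553, 1.0962, -0.7248], 'width': 0.5451, 'gripper_force': 0.0, 'joints': [-0.8585, 0.2144, 1.0543, 2.1448, -0.2434, 0.8979, 0.0516]}
rim 262 ((0.4758661985397339, 0.08469880372285843), 0.0378459133207798)
lid 216 ((0.42392826080322266, -0.035681478679180145), 0.03228430077433586)
lid w 4362 ((0.4193897247314453, -0.059857919812202454), 0.04090789332985878)
[0.68132847 0.07497627]
go [0.2029, 0.2132, 0.0333] 0.092 rows 4.7 0.5 phi -16.4
```

View pics/top2.png

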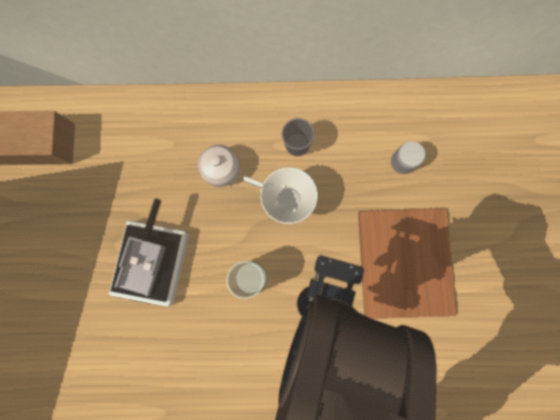

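Top view: the jar is open at (246,280), both lumps are in the scoop at (134,260) and (147,266), and the lid is on the table under the gripper. Next is the funnel tab.

>>> {"fn": "jog_arm", "kwargs": {
  "moves": [
    [0.203, 0.213, 0, 0.092],
    [0.203, 0.213, 0, 0.092],
    [0.203, 0.213, 0, 0.092],
    [0.203, 0.213, 0, 0.092],
    [0.203, 0.213, 0, 0.092],
    [0.203, 0.213, 0.02, 0.092],
    [0.203, 0.213, 0.033, 0.092],
    [0.203, 0.213, 0.033, 0.092],
    [0.203, 0.213, 0.033, 0.092]
  ],
  "hand": 0.035
}}

```text
clock: 21.3
position: [0.6807, 0.0733, 0.1601]
ee_rot: [-2.602, -1.76, -0.0]
force: [-0.4, -0.7, 0.7]
width: 0.378
gripper_force: 0.0
```

```bash
python3 - <<'E'
from h import *
st()
d=img('wrist','w4.png');W=cloud(d)
c=np.array([.6499,-.004])
r=np.hypot(W[...,0]-c[0],W[...,1]-c[1])
m=(W[...,2]>.088)&(W[...,2]<.104)&(r>.063)&(r<.108)&(np.abs(np.degrees(np.arctan2(W[...,1]-c[1],W[...,0]-c[0]))-68)<15)
P=W[m];print(len(P),P.mean(0).round(4),cv2.fitLine(P[:,:2].astype(np.float32),cv2.DIST_HUBER,0,.01,.01).ravel().round(4),[np.round(x,4) for x in cv2.minAreaRect(P[:,:2].astype(np.float32))])
go(.6813,.075,.079,68.3-90)
E
```

```text
{'clock': 21.3, 'position': [0.6807, 0.0733, 0.1601], 'ee_rot': [-2.6019, -1.7602, -0.0004], 'force': [-0.4029, -0.6867, 0.7198], 'width': 0.3779, 'gripper_force': 0.0, 'joints': [-0.6787, 0.724, 0.856, 1.5489, -0.5834, 1.14, -0.0789]}
622 [0.6819 0.0731 0.0977] [0.3663 0.9305 0.6819 0.0731] [array([0.6813, 0.072 ]), array([0.0382, 0.0077]), np.float64(68.1726)]
go [0.0014, -0.0004, 0.0815] -0.002 rows 1.3 0.0 phi -21.8
```

View pics/w4.png

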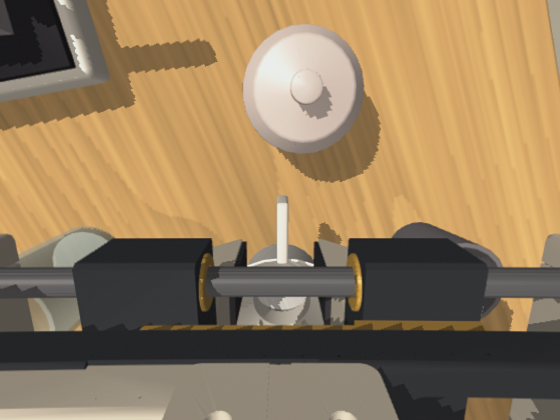

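>>> {"fn": "jog_arm", "kwargs": {
  "moves": [
    [0.0015, 0.001, 0.04, 0],
    [0.0015, 0.001, 0.075, 0],
    [0.0015, 0.001, 0.081, 0],
    [0.0015, 0.001, 0.081, 0],
    [0.0015, 0.001, 0.081, 0]
  ]
}}

```text
clock: 21.98
position: [0.6837, 0.0748, 0.0807]
ee_rot: [2.6, 1.761, 0.004]
force: [-0.1, 0.4, -0.4]
width: 0.379
gripper_force: 0.0
```

>>> {"fn": "jog_arm", "kwargs": {
  "moves": [
    [0, 0, 0, 0],
    [0, 0, 0, 0],
    [0, 0, 0, 0],
    [0, 0, 0, 0],
    [0, 0, 0, 0],
    [0, 0, -0.01, 0],
    [0, 0, -0.03, 0],
    [0, 0, -0.06, 0],
    [0, 0, -0.1, 0],
    [0, 0, -0.13, 0],
    [0, 0, -0.13, 0],
    [0, 0, -0.13, 0]
  ],
  "hand": 0.0,
  "newtons": 60
}}

```text
clock: 23.48
position: [0.6824, 0.0751, 0.2089]
ee_rot: [-2.601, -1.762, -0.0]
force: [0.0, -0.6, -0.6]
width: 0.089
gripper_force: 60.0
```

```bash
cat > fz.py <<'E'
from h import *
from scipy.optimize import least_squares
# fit the funnel rim circle (3D): plane of white rim points in top view
def rim(zguess,c0,cam='top',rad=.0595):
    d=img(cam);W=cloud(d);h=cv2.cvtColor(d['color'],cv2.COLOR_RGB2HSV)
    r=np.hypot(W[...,0]-c0[0],W[...,1]-c0[1])
    m=(np.abs(W[...,2]-zguess)<.02)&(r<.07)&(r>.045)&(h[...,1]<60);P=W[m]
    A=np.c_[P[:,:2]-c0,np.ones(len(P))];w=np.ones(len(P),bool)
    # keep only outermost rim points: those near the circle
    f=least_squares(lambda p:np.hypot(P[:,0]-p[0],P[:,1]-p[1])-rad,c0,loss='soft_l1',f_scale=.002).x
    k=np.abs(np.hypot(P[:,0]-f[0],P[:,1]-f[1])-rad)<.003
    A=np.c_[P[k,:2]-f,np.ones(k.sum())];s=np.linalg.lstsq(A,P[k,2],rcond=None)[0]
    print('rim centre',f.round(4),'z',s[2].round(4),'slope',s[:2].round(3),k.sum(),'of',len(P));return f
E
python3 - <<'E'
from fz import *
st(); rim(.091+.13,np.array([.6495,-.004]))
E
```

```text
{'clock': 23.475, 'position': [0.6824, 0.0751, 0.2089], 'ee_rot': [-2.6008, -1.7615, -0.0003], 'force': [0.0081, -0.557, -0.6204], 'width': 0.0887, 'gripper_force': 59.999, 'joints': [-0.6909, 0.6852, 0.8855, 1.4889, -0.5475, 1.2284, -0.1108]}
rim centre [ 0.6467 -0.004 ] z 0.2195 slope [-0.035  0.006] 374 of 1561
```

```bash
python3 - <<'E'
from h import *
go(.509,.1637,.209,68.2-90)
E
```

```text
go [0.018, -0.1936, -0.0006] 0.0 rows 3.1 0.0 phi -21.8
```

>>> {"fn": "jog_arm", "kwargs": {
  "moves": [
    [0.001, -0.01, 0, 0],
    [0.003, -0.03, 0, 0],
    [0.006, -0.06, 0, 0],
    [0.009, -0.095, 0, 0],
    [0.012, -0.13, 0, 0],
    [0.015, -0.16, 0, 0],
    [0.017, -0.18, 0, 0],
    [0.018, -0.19, 0, 0],
    [0.018, -0.194, 0, 0],
    [0.018, -0.194, 0, 0],
    [0.018, -0.194, 0, 0]
  ]
}}

```text
clock: 24.9
position: [0.5097, 0.1632, 0.2088]
ee_rot: [2.601, 1.761, 0.0]
force: [0.4, -0.0, -0.7]
width: 0.082
gripper_force: 60.0
```

```bash
python3 - <<'E'
from fz import *
s=st(); rim(.091+.13,np.array([.476,.085])); d=img('scene','s1.png'); p=proj(d,[.476,.085,.15])[0].astype(int);print(p)
c=d['color'][p[1]-75:p[1]+75,p[0]-100:p[0]+100,::-1];cv2.imwrite('pics/s1c.png',cv2.resize(c,(800,600),interpolation=cv2.INTER_CUBIC))
E
```

```text
{'clock': 24.9, 'position': [0.5097, 0.1632, 0.2088], 'ee_rot': [2.6013, 1.7605, 0.0004], 'force': [0.4261, -0.0222, -0.7055], 'width': 0.0816, 'gripper_force': 59.9991, 'joints': [-1.1227, 0.4453, 1.003, 1.884, -0.4318, 1.0485, -0.3222]}
rim centre [0.4776 0.0821] z 0.2201 slope [ 0.009 -0.006] 334 of 1659
[286 155]
```

View pics/s1c.png

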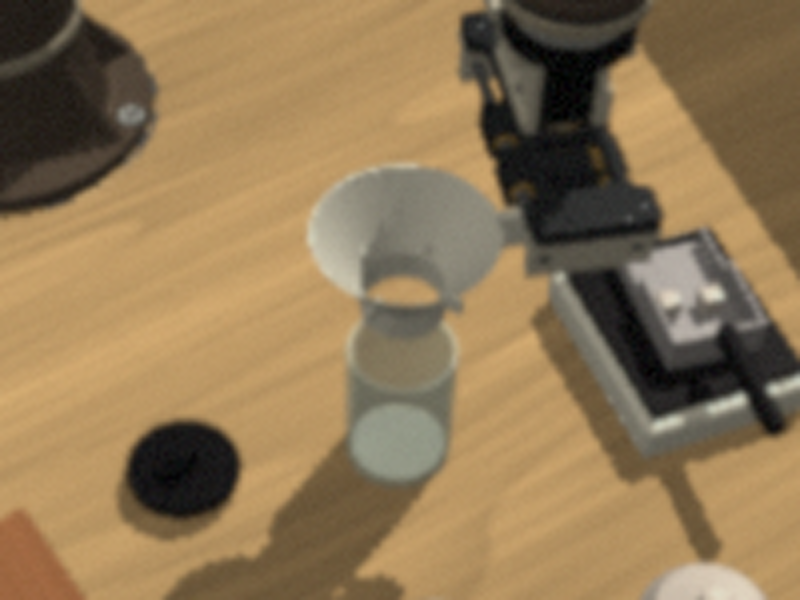

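>>> {"fn": "jog_arm", "kwargs": {
  "moves": [
    [0.001, -0.002, 0.01, 0],
    [0.001, -0.002, 0.025, 0],
    [0.001, -0.002, 0.04, 0],
    [0.001, -0.002, 0.05, 0],
    [0.001, -0.002, 0.056, 0],
    [0.001, -0.002, 0.059, 0],
    [0.001, -0.002, 0.061, 0],
    [0.001, -0.002, 0.0615, 0],
    [0.001, -0.002, 0.0615, 0]
  ]
}}

```text
clock: 26.12
position: [0.5078, 0.1654, 0.1474]
ee_rot: [-2.601, -1.762, -0.001]
force: [0.3, -0.1, -0.9]
width: 0.081
gripper_force: 60.0
```

```bash
python3 - <<'E'
from fz import *
s=st(); rim(.1575,np.array([.476,.085]))
E
```

```text
{'clock': 26.125, 'position': [0.5078, 0.1654, 0.1474], 'ee_rot': [-2.601, -1.7618, -0.0006], 'force': [0.311, -0.1116, -0.8558], 'width': 0.0815, 'gripper_force': 59.9991, 'joints': [-1.0659, 0.5171, 0.9307, 1.9554, -0.5188, 0.9272, -0.2536]}
rim centre [0.4776 0.0825] z 0.1588 slope [ 0.031 -0.034] 337 of 1407
```

>>> {"fn": "jog_arm", "kwargs": {
  "moves": [
    [0, 0, 0.0005, 0],
    [0, 0, 0.001, 0],
    [0, 0, 0.0015, 0],
    [0, 0, 0.0015, 0]
  ]
}}

```text
clock: 26.68
position: [0.5077, 0.1653, 0.1457]
ee_rot: [-2.601, -1.762, 0.0]
force: [-0.6, 0.3, -0.4]
width: 0.084
gripper_force: 60.0
```

>>> {"fn": "jog_arm", "kwargs": {
  "moves": [
    [0, 0, 0, 0],
    [0, 0, 0, 0],
    [0, 0, 0, 0],
    [0, 0, -0.02, 0],
    [0, 0, -0.05, 0],
    [0, 0, -0.1, 0],
    [0, 0, -0.1, 0]
  ],
  "hand": 0.035
}}

```text
clock: 27.55
position: [0.5097, 0.1653, 0.2489]
ee_rot: [2.601, 1.761, 0.009]
force: [-0.2, -0.6, -0.3]
width: 0.38
gripper_force: 0.0
```

```bash
python3 - <<'E'
from fz import *
s=st(); rim(.1565,np.array([.476,.085]))
d=img('top');W=cloud(d)
a=np.radians(-16.5);u=np.array([np.cos(a),np.sin(a)]);v=np.array([-u[1],u[0]]);o=np.array([.5065,.318])
m=(W[...,2]>.076)&(W[...,2]<.095)&(np.abs((W[...,:2]-o)@v)<.012)&(np.abs((W[...,:2]-o)@u-.105)<.055)
P=W[m];q=(P[:,:2]-o);print('handle',len(P),(q@u).min(),(q@u).max(),(q@v).mean(),cv2.fitLine(P[:,:2].astype(np.float32),cv2.DIST_HUBER,0,.01,.01).ravel().round(4),P[:,2].max())
m=(W[...,2]>.056)&(W[...,2]<.075)&(np.abs((W[...,:2]-o)@v)<.05)&(np.abs((W[...,:2]-o)@u)<.07)
P=W[m];q=(P[:,:2]-o);print('pan',(q@u).min(),(q@u).max(),(q@v).min(),(q@v).max())
g=o+.094*u;print(g);go(*g,.14,-16.5+90)
E
```

```text
{'clock': 27.55, 'position': [0.5097, 0.1653, 0.2489], 'ee_rot': [2.6005, 1.7611, 0.0089], 'force': [-0.1823, -0.5634, -0.3396], 'width': 0.3803, 'gripper_force': 0.0, 'joints': [-1.1657, 0.3995, 1.0444, 1.8335, -0.3841, 1.1234, -0.3668]}
rim centre [0.4775 0.0835] z 0.1554 slope [ 0.033 -0.015] 338 of 1419
handle 226 0.08075623445105681 0.1496809656096788 -0.0018679766755519392 [ 0.9624 -0.2715  0.609   0.2851] 0.08681377542175633Traceback (most recent call last):
  File "<stdin>", line 8, in <module>
    return umr_minimum(a, axis, None, out, keepdims, initial, where)
ValueError: zero-size array to reduction operation minimum which has no identity
```

```bash
python3 - <<'E'
from h import *
go(.596,.2896,.13,-16.3+90)
E
```

```text
go [0.1479, 0.0361, 0.116] 1.476 rows 3.1 7.9 phi -21.8
```

>>> {"fn": "jog_arm", "kwargs": {
  "moves": [
    [0.148, 0.036, 0, 1.476],
    [0.148, 0.036, 0, 1.476],
    [0.148, 0.036, 0, 1.476],
    [0.148, 0.036, 0, 1.476],
    [0.148, 0.036, 0, 1.476],
    [0.148, 0.036, 0, 1.476],
    [0.148, 0.036, 0, 1.476],
    [0.148, 0.036, 0, 1.476],
    [0.148, 0.036, 0, 1.476],
    [0.148, 0.036, 0.06, 1.476],
    [0.148, 0.036, 0.115, 1.476],
    [0.148, 0.036, 0.116, 1.476],
    [0.148, 0.036, 0.116, 1.476]
  ],
  "hand": 0.04
}}

```text
clock: 29.28
position: [0.5969, 0.289, 0.1314]
ee_rot: [-3.11, 0.445, -0.003]
force: [0.5, 0.1, 0.2]
width: 0.441
gripper_force: 0.0
```

```bash
python3 - <<'E'
from h import *
st()
d=img('wrist','w5.png');W=cloud(d);h=d['color'].max(-1)
o=np.array([.596,.2896])
m=(W[...,2]>.072)&(W[...,2]<.095)&(np.hypot(W[...,0]-o[0],W[...,1]-o[1])<.075)&(h<90);P=W[m];print(len(P))
if len(P): print([np.round(x,4) for x in cv2.minAreaRect(P[:,:2].astype(np.float32))],P.mean(0),cv2.fitLine(P[:,:2].astype(np.float32),cv2.DIST_HUBER,0,.01,.01).ravel().round(4))
go(.596,.2896,.068,-16.3+90)
E
```

```text
{'clock': 29.275, 'position': [0.5969, 0.289, 0.1314], 'ee_rot': [-3.1099, 0.4446, -0.0026], 'force': [0.4726, 0.1293, 0.2115], 'width': 0.441, 'gripper_force': 0.0, 'joints': [-1.1708, 0.8826, 1.1779, 1.6488, -0.8635, 1.2176, -1.6501]}
2430
[array([0.6129, 0.2868]), array([0.0138, 0.0766]), np.float64(73.0829)] [0.61459347 0.28628819 0.08460613] [ 0.9562 -0.2927  0.6146  0.2863]
go [-0.0016, 0.0001, 0.0641] 0.0 rows 1.0 0.0 phi -106.3
```

View pics/w5.png

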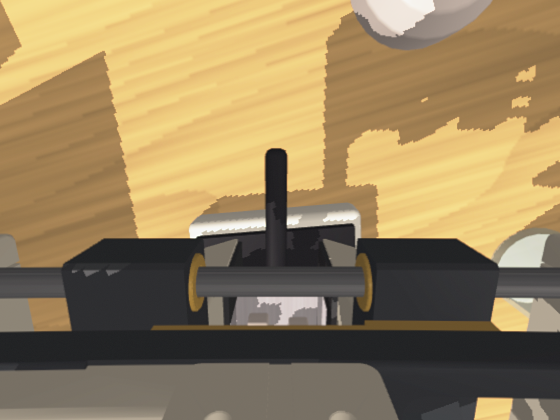

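>>> {"fn": "jog_arm", "kwargs": {
  "moves": [
    [-0.001, -0.002, 0.03, 0.01],
    [-0.001, -0.002, 0.055, 0.01],
    [-0.001, -0.002, 0.063, 0.01],
    [-0.001, -0.002, 0.063, 0.01],
    [-0.001, -0.002, 0.063, 0.01]
  ]
}}

```text
clock: 29.95
position: [0.5963, 0.2915, 0.0678]
ee_rot: [-3.107, 0.462, -0.002]
force: [-0.1, 0.7, -0.8]
width: 0.432
gripper_force: 0.0
```

>>> {"fn": "jog_arm", "kwargs": {
  "moves": [
    [0, 0, 0, 0],
    [0, 0, 0, 0],
    [0, 0, 0, 0],
    [0, 0, 0, 0],
    [0, 0, 0, 0],
    [0, 0, 0, 0],
    [0, 0, -0.005, 0],
    [0, 0, -0.01, 0],
    [0, 0, -0.015, 0],
    [0, 0, -0.015, 0],
    [0, 0, -0.015, 0]
  ],
  "hand": 0.0,
  "newtons": 60
}}

```text
clock: 31.32
position: [0.5955, 0.2916, 0.0817]
ee_rot: [-3.107, 0.462, 0.0]
force: [-0.5, -0.2, -2.3]
width: 0.15
gripper_force: 60.0
```

```bash
cat > sc.py <<'E'
from h import *
# scoop tilt from the scene camera: sample points of the scoop pan/handle in given tool-relative frame
def tilt(save=None,crop=None):
    s=arm.observe();M=R.from_rotvec(s['ee_rot']).as_matrix();g=s['position']+M[:,2]*-.008
    yt=M[:,1];ax=np.array([yt[1],-yt[0],0]); ax*=np.sign(ax[0]+1e-9) # scoop +x horizontally (towards +x world)
    d=img('scene',save);W=cloud(d)-g
    x=W@ax;y=W@yt;z=W[...,2]
    m=(np.abs(y)<.034)&(x<-.03)&(x>-.17)&(z<.06)&(z>-.2)&(np.abs(z)<.2)
    m&=(W+g)[...,2]>.05
    print('n',m.sum())
    if m.sum()>30:
        l=cv2.fitLine(np.c_[x[m],z[m]].astype(np.float32),cv2.DIST_HUBER,0,.01,.01).ravel();print('pan slope deg',np.degrees(np.arctan2(l[1],l[0])).round(1),'x',np.percentile(x[m],[1,99]).round(3),'z',np.percentile(z[m],[1,99]).round(3))
    if save:
        p=proj(d,g)[0].astype(int);c=d['color'][max(p[1]-75,0):p[1]+75,max(p[0]-100,0):p[0]+100,::-1];cv2.imwrite('pics/c_'+save,cv2.resize(c,(800,600),interpolation=cv2.INTER_CUBIC))
E
python3 - <<'E'
from sc import *
st();tilt('s2.png')
E
```

```text
{'clock': 31.325, 'position': [0.5955, 0.2916, 0.0817], 'ee_rot': [-3.1073, 0.4621, 0.0002], 'force': [-0.5387, -0.2361, -2.2987], 'width': 0.1504, 'gripper_force': 59.9986, 'joints': [-1.1565, 0.9332, 1.1304, 1.687, -0.9218, 1.1493, -1.6268]}
n 140
pan slope deg 6.0 x [-0.147 -0.035] z [-0.034 -0.008]
```

View pics/c_s2.png

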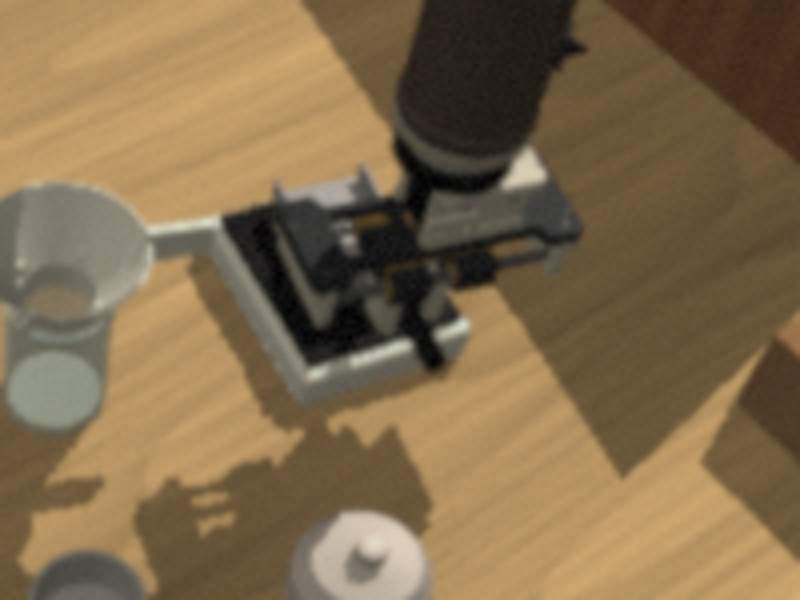

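```bash
python3 - <<'E'
from h import *
go(.592,.050,.295,-17+90)
E
```

```text
go [0.0669, 0.2322, -0.2134] 0.001 rows 5.2 0.0 phi -106.9
```

>>> {"fn": "jog_arm", "kwargs": {
  "moves": [
    [0, 0, -0.01, 0],
    [0, 0, -0.03, 0],
    [0, 0, -0.055, 0],
    [0, 0, -0.08, 0],
    [0, 0, -0.11, 0],
    [0, 0, -0.14, 0],
    [0, 0, -0.17, 0],
    [0, 0, -0.195, 0],
    [0.003, 0.01, -0.207, 0],
    [0.009, 0.03, -0.213, 0],
    [0.017, 0.058, -0.213, 0],
    [0.025, 0.087, -0.213, 0],
    [0.033, 0.116, -0.213, 0],
    [0.042, 0.146, -0.213, 0],
    [0.05, 0.175, -0.213, 0],
    [0.058, 0.2, -0.213, 0],
    [0.063, 0.22, -0.213, 0],
    [0.066, 0.23, -0.213, 0],
    [0.067, 0.232, -0.213, 0],
    [0.067, 0.232, -0.213, 0]
  ]
}}

```text
clock: 33.88
position: [0.5923, 0.051, 0.2945]
ee_rot: [-3.108, 0.46, 0.0]
force: [0.5, 1.3, -0.9]
width: 0.147
gripper_force: 60.0
```

```bash
python3 - <<'E'
from sc import *
st();tilt('s3.png')
from fz import rim
E
```

```text
{'clock': 33.875, 'position': [0.5923, 0.051, 0.2945], 'ee_rot': [-3.1075, 0.4604, 0.0004], 'force': [0.4709, 1.2513, -0.8511], 'width': 0.1466, 'gripper_force': 59.9986, 'joints': [-0.9383, 0.5837, 1.2563, 1.625, -0.5666, 1.354, -1.468]}
n 622
pan slope deg 64.8 x [-0.163 -0.035] z [-0.2   -0.005]
```

View pics/c_s3.png

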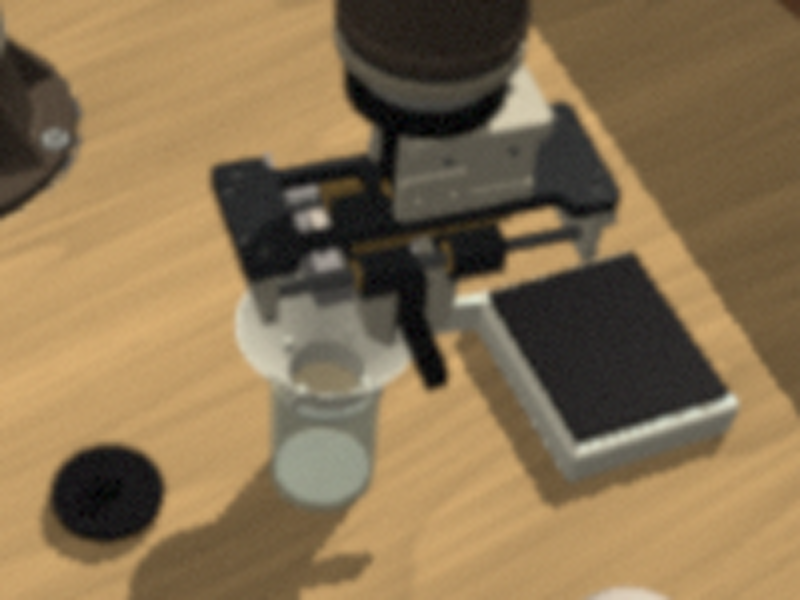

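```bash
cat >> sc.py <<'E'
def htilt():
    s=arm.observe();M=R.from_rotvec(s['ee_rot']).as_matrix();g=s['position']+M[:,2]*-.008
    yt=M[:,1];ax=np.array([yt[1],-yt[0],0]); ax*=np.sign(ax[0]+1e-9)
    for cam in('scene','top'):
        d=img(cam);W=cloud(d);z0=W[...,2];W=W-g
        x=W@ax;y=W@yt;z=W[...,2]
        m=(np.abs(y)<.012)&(x>.016)&(x<.07)&(np.abs(z)<.07)&(d['color'].max(-1)<80)
        if m.sum()>10:
            l=cv2.fitLine(np.c_[x[m],z[m]].astype(np.float32),cv2.DIST_HUBER,0,.01,.01).ravel();print(cam,'handle deg',np.degrees(np.arctan(l[1]/l[0])).round(1),m.sum(),'xmax',x[m].max().round(3),'z',z[m].min().round(3),z[m].max().round(3))
        k=(np.abs(y)<.04)&(x<-.045)&(x>-.17)&(z0>.165)&(z<.03)
        if k.sum()>20:
            l=cv2.fitLine(np.c_[x[k],z[k]].astype(np.float32),cv2.DIST_HUBER,0,.01,.01).ravel();print(cam,'pan deg',np.degrees(np.arctan(l[1]/l[0])).round(1),k.sum(),'x',x[k].min().round(3),'z',z[k].min().round(3),z[k].max().round(3))
    print('width',s['width'],'t',s['clock'],s['gripper_force'])
E
python3 - <<'E'
from sc import *
htilt()
E
```

```text
scene handle deg -81.8 197 xmax 0.058 z -0.002 0.07
scene pan deg 3.5 89 x -0.146 z -0.034 -0.001
top pan deg 1.7 2695 x -0.149 z -0.035 -0.0
width 0.14773449012651158 t 33.925 59.99859631061554
```

>>> {"fn": "jog_arm", "kwargs": {
  "moves": [
    [0, 0, 0, 0],
    [0, 0, 0, 0],
    [0, 0, 0, 0]
  ],
  "newtons": 25
}}

```text
clock: 34.4
position: [0.5922, 0.0502, 0.2947]
ee_rot: [-3.107, 0.462, -0.0]
force: [-0.7, -0.1, -0.8]
width: 0.15
gripper_force: 25.0
```

```bash
python3 - <<'E'
from sc import *
htilt()
E
```

```text
scene handle deg -81.2 196 xmax 0.058 z -0.003 0.07
scene pan deg 10.6 91 x -0.143 z -0.033 -0.002
top pan deg 0.1 2650 x -0.149 z -0.035 -0.001
width 0.15040794786523187 t 34.4 24.99882012605667
```

Top-view pan slope works as the tilt measure. I'll keep loosening.

>>> {"fn": "jog_arm", "kwargs": {
  "moves": [
    [0, 0, 0, 0],
    [0, 0, 0, 0],
    [0, 0, 0, 0]
  ],
  "newtons": 14
}}

```text
clock: 34.88
position: [0.5922, 0.0501, 0.2947]
ee_rot: [-3.107, 0.462, -0.0]
force: [0.4, -0.8, -1.2]
width: 0.156
gripper_force: 14.0
```

```bash
python3 - <<'E'
from sc import *
htilt()
E
```

```text
scene handle deg -81.1 200 xmax 0.059 z -0.001 0.07
scene pan deg 4.1 95 x -0.147 z -0.032 -0.0
top pan deg 0.5 2648 x -0.149 z -0.034 -0.0
width 0.1557195062760392 t 34.875 13.998914211988449
```

>>> {"fn": "jog_arm", "kwargs": {
  "moves": [
    [0, 0, 0, 0],
    [0, 0, 0, 0]
  ],
  "newtons": 9
}}

```text
clock: 35.22
position: [0.5922, 0.0502, 0.2947]
ee_rot: [-3.107, 0.462, 0.0]
force: [-0.1, -0.1, -1.0]
width: 0.153
gripper_force: 9.0
```

```bash
python3 - <<'E'
from sc import *
htilt()
E
```

```text
scene handle deg -83.5 196 xmax 0.059 z -0.001 0.07
scene pan deg 4.7 95 x -0.147 z -0.032 -0.001
top pan deg 0.4 2650 x -0.149 z -0.034 -0.001
width 0.15306993721768786 t 35.225 8.99886891245842
```

>>> {"fn": "jog_arm", "kwargs": {
  "moves": [
    [0, 0, 0, 0],
    [0, 0, 0, 0]
  ],
  "newtons": 6
}}

```text
clock: 35.58
position: [0.5922, 0.0502, 0.2947]
ee_rot: [-3.107, 0.462, 0.0]
force: [0.9, 0.2, -1.2]
width: 0.154
gripper_force: 6.0
```

```bash
python3 - <<'E'
from sc import *
htilt()
E
```

```text
scene handle deg -77.8 169 xmax 0.052 z 0.005 0.069
scene pan deg 49.7 60 x -0.102 z -0.108 -0.042
top pan deg 58.4 893 x -0.095 z -0.127 -0.048
width 0.15386199319428248 t 35.575 5.999994948506355
```

>>> {"fn": "jog_arm", "kwargs": {
  "moves": [
    [0, 0, 0, 0],
    [0, 0, 0, 0]
  ],
  "newtons": 4.5
}}

```text
clock: 35.92
position: [0.5922, 0.0502, 0.2947]
ee_rot: [-3.107, 0.462, -0.0]
force: [0.1, 0.4, -0.8]
width: 0.156
gripper_force: 4.5
```

```bash
python3 - <<'E'
from sc import *
htilt()
E
```

```text
scene handle deg -79.4 156 xmax 0.046 z 0.01 0.07
scene pan deg 61.0 43 x -0.085 z -0.126 -0.056
top pan deg 46.9 796 x -0.092 z -0.13 -0.052
width 0.156259917063803 t 35.925 4.499945864081383
```

>>> {"fn": "jog_arm", "kwargs": {
  "moves": [
    [0, 0, 0, 0],
    [0, 0, 0, 0],
    [0, 0, 0, 0],
    [0, 0, 0, 0]
  ],
  "newtons": 20
}}

```text
clock: 36.52
position: [0.5922, 0.0502, 0.2947]
ee_rot: [-3.107, 0.462, -0.0]
force: [0.9, -0.4, -1.5]
width: 0.149
gripper_force: 20.0
```

```bash
python3 - <<'E'
from sc import *
htilt()
tilt('s4.png')
E
```

```text
scene handle deg -83.5 156 xmax 0.046 z 0.011 0.07
scene pan deg 63.6 42 x -0.085 z -0.127 -0.058
top pan deg 46.0 796 x -0.092 z -0.13 -0.053
width 0.14889059661852463 t 36.525 19.99989688396454
n 401
pan slope deg -16.3 x [-0.168 -0.064] z [-0.199 -0.146]
```

View pics/c_s4.png

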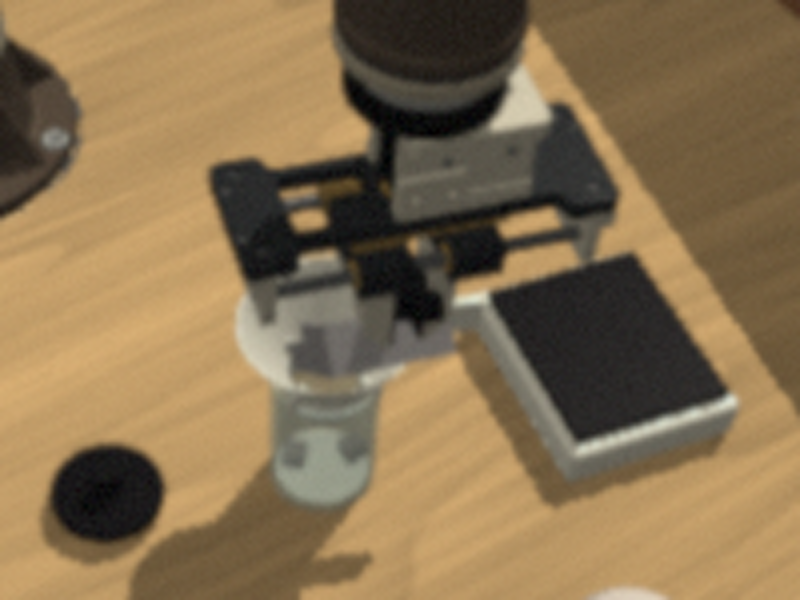

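Both lumps lie in the jar at crop (295,455) and (350,445), and the funnel still stands in it. Next I'll return the scoop to the scale.

```bash
python3 - <<'E'
from h import *
go(.528,.3056,.33,-17+90)
E
```

```text
go [-0.1358, -0.2257, -0.0353] 0.001 rows 4.3 0.0 phi -106.9
```

>>> {"fn": "jog_arm", "kwargs": {
  "moves": [
    [0, 0, -0.015, 0],
    [0, 0, -0.035, 0],
    [-0.007, -0.012, -0.035, 0],
    [-0.02, -0.034, -0.035, 0],
    [-0.037, -0.062, -0.035, 0],
    [-0.055, -0.091, -0.035, 0],
    [-0.072, -0.12, -0.035, 0],
    [-0.09, -0.15, -0.035, 0],
    [-0.107, -0.178, -0.035, 0],
    [-0.122, -0.203, -0.035, 0],
    [-0.132, -0.219, -0.025, 0],
    [-0.136, -0.226, 0, 0],
    [-0.136, -0.226, 0.03, 0],
    [-0.136, -0.226, 0.06, 0],
    [-0.136, -0.226, 0.085, 0],
    [-0.136, -0.226, 0.1, 0],
    [-0.136, -0.226, 0.105, 0],
    [-0.136, -0.226, 0.105, 0]
  ]
}}

```text
clock: 38.92
position: [0.5281, 0.3059, 0.19]
ee_rot: [-3.107, 0.462, -0.001]
force: [-0.4, -0.4, -0.3]
width: 0.153
gripper_force: 20.0
```

```bash
python3 - <<'E'
from sc import *
st()
s=arm.observe();M=R.from_rotvec(s['ee_rot']).as_matrix();g=s['position']+M[:,2]*-.008
yt=M[:,1];ax=np.array([yt[1],-yt[0],0]); ax*=np.sign(ax[0])
for cam in('top','scene'):
    W=cloud(img(cam))-g;x=W@ax;y=W@yt;z=W[...,2]
    k=(np.abs(y)<.04)&(x<-.03)&(x>-.17)&(z+g[2]>.053)&(z<.03);l=cv2.fitLine(np.c_[x[k],z[k]].astype(np.float32),cv2.DIST_HUBER,0,.01,.01).ravel()
    print(cam,k.sum(),np.degrees(np.arctan(l[1]/l[0])),x[k].min(),z[k].min(),g)
print(M.T@np.array([ax[0],ax[1],0]))
E
```

```text
{'clock': 38.925, 'position': [0.5281, 0.3059, 0.19], 'ee_rot': [-3.1072, 0.4624, -0.0006], 'force': [-0.3596, -0.3787, -0.3039], 'width': 0.1532, 'gripper_force': 19.9999, 'joints': [-1.3083, 0.6983, 1.1608, 1.728, -0.6888, 1.1881, -1.822]}
top 282 46.360573 -0.09058191517069485 -0.13087381605526113 [0.52808263 0.30591735 0.1980464 ]
scene 84 59.275078 -0.08588576586354163 -0.12400142622713865 [0.52808263 0.30591735 0.1980464 ]
[9.99999908e-01 0.00000000e+00 3.77800892e-04]
```

>>> {"fn": "jog_arm", "kwargs": {
  "moves": [
    [0, 0, 0.01, 0],
    [0, 0, 0.018, 0],
    [0, 0, 0.018, 0]
  ]
}}

```text
clock: 39.4
position: [0.5274, 0.3058, 0.1709]
ee_rot: [3.107, -0.462, -0.002]
force: [-0.3, -0.0, 0.1]
width: 0.151
gripper_force: 20.0
```

>>> {"fn": "jog_arm", "kwargs": {
  "moves": [
    [0, 0, 0.002, 0],
    [0.006, 0, 0.006, 0],
    [0.011, 0, 0.009, 0],
    [0.017, 0, 0.013, 0],
    [0.022, 0, 0.017, 0],
    [0.027, 0, 0.021, 0],
    [0.032, 0, 0.026, 0],
    [0.037, 0, 0.03, 0],
    [0.042, 0, 0.035, 0],
    [0.046, 0, 0.04, 0],
    [0.05, 0, 0.045, 0],
    [0.054, 0, 0.05, 0],
    [0.058, 0, 0.055, 0],
    [0.062, 0, 0.061, 0],
    [0.065, 0, 0.067, 0],
    [0.068, 0, 0.073, 0],
    [0.071, 0, 0.079, 0],
    [0.071, 0, 0.079, 0]
  ],
  "newtons": 5
}}

```text
clock: 41.65
position: [0.5958, 0.2851, 0.0922]
ee_rot: [3.107, -0.462, -0.001]
force: [0.0, 0.2, -0.7]
width: 0.153
gripper_force: 5.0
```

```bash
python3 - <<'E'
from sc import *
st()
s=arm.observe();M=R.from_rotvec(s['ee_rot']).as_matrix();g=s['position']+M[:,2]*-.008
yt=M[:,1];ax=np.array([yt[1],-yt[0],0]); ax*=np.sign(ax[0])
for cam in('top','scene'):
    W=cloud(img(cam))-g;x=W@ax;y=W@yt;z=W[...,2]
    k=(np.abs(y)<.04)&(x<-.03)&(x>-.17)&(z+g[2]>.05)&(z<.03);l=cv2.fitLine(np.c_[x[k],z[k]].astype(np.float32),cv2.DIST_HUBER,0,.01,.01).ravel()
    print(cam,k.sum(),np.degrees(np.arctan(l[1]/l[0])),x[k].min(),z[k].min(),g)
E
```

```text
{'clock': 41.65, 'position': [0.5958, 0.2851, 0.0922], 'ee_rot': [3.1069, -0.4625, -0.0007], 'force': [0.0325, 0.1653, -0.6696], 'width': 0.1531, 'gripper_force': 4.9999, 'joints': [-1.1119, 0.8523, 1.0229, 1.6832, -0.8108, 1.0893, -1.7011]}
top 1354 8.625054 -0.143543900686412 -0.05017216897628111 [0.59575645 0.28507896 0.10018166]
scene 40 11.855519 -0.13772596968803863 -0.04953733281136755 [0.59575645 0.28507896 0.10018166]
```

>>> {"fn": "jog_arm", "kwargs": {
  "moves": [
    [0.003, 0, 0.006, 0],
    [0.005, 0, 0.012, 0],
    [0.007, 0, 0.018, 0],
    [0.008, 0, 0.023, 0],
    [0.008, 0, 0.024, 0],
    [0.008, 0, 0.024, 0]
  ]
}}

```text
clock: 42.5
position: [0.6034, 0.2829, 0.0687]
ee_rot: [3.107, -0.462, -0.0]
force: [0.4, -0.1, -1.2]
width: 0.15
gripper_force: 5.0
```

>>> {"fn": "jog_arm", "kwargs": {
  "moves": [
    [0, 0, 0, 0],
    [0, 0, 0, 0],
    [0, 0, 0, 0],
    [0, 0, -0.02, 0],
    [0, 0, -0.06, 0],
    [0, 0, -0.12, 0],
    [0, 0, -0.15, 0],
    [0, 0, -0.15, 0]
  ],
  "hand": 0.04
}}

```text
clock: 43.5
position: [0.6051, 0.2826, 0.223]
ee_rot: [-3.104, 0.462, -0.008]
force: [-0.5, -0.6, -0.7]
width: 0.44
gripper_force: 0.0
```

```bash
python3 - <<'E'
from fz import *
st()
d=img('top');W=cloud(d)
a=np.radians(-17);u=np.array([np.cos(a),np.sin(a)]);v=np.array([-u[1],u[0]]);o=np.array([.514,.310])
q=W[...,:2]-o;x=q@u;y=q@v
for n,zl,zh in(('walls',.055,.08),('floor',.043,.05)):
    m=(W[...,2]>zl)&(W[...,2]<zh)&(np.abs(y)<.05)&(x>-.09)&(x<.057)
    if n=='floor': m&=(np.abs(y)<.025)&(x>-.04)&(x<.04)
    A=np.c_[x[m],y[m],np.ones(m.sum())];print(n,m.sum(),np.percentile(x[m],[0.5,99.5]).round(3),np.percentile(y[m],[.5,99.5]).round(3),np.linalg.lstsq(A,W[m][:,2],rcond=None)[0].round(4))
f=rim(.1565,np.array([.476,.085]))
c=np.array([.4765,.0843]);t=c+.085*np.array([np.cos(np.radians(68.2)),np.sin(np.radians(68.2))]);print(t)
go(*t,.23,68.2-90)
E
```

```text
{'clock': 43.5, 'position': [0.6051, 0.2826, 0.223], 'ee_rot': [-3.1044, 0.4624, -0.0076], 'force': [-0.4667, -0.5705, -0.7395], 'width': 0.44, 'gripper_force': 0.0, 'joints': [-1.1394, 0.7378, 1.1296, 1.5378, -0.6848, 1.2999, -1.7924]}
walls 360 [-0.054  0.055] [-0.038  0.037] [ 0.0999 -0.0008  0.0637]
floor 730 [-0.039  0.04 ] [-0.024  0.024] [-0.0012 -0.0071  0.0452]
rim centre [0.4772 0.0833] z 0.1556 slope [ 0.038 -0.023] 334 of 1419
[0.50806627 0.1632213 ]
go [-0.0563, 0.1423, -0.0107] -1.486 rows 2.5 8.0 phi -106.9
```

>>> {"fn": "jog_arm", "kwargs": {
  "moves": [
    [-0.056, 0.142, -0.01, -1.486],
    [-0.056, 0.142, -0.01, -1.486],
    [-0.056, 0.142, -0.01, -1.486],
    [-0.056, 0.142, -0.01, -1.486],
    [-0.056, 0.142, -0.01, -1.486],
    [-0.056, 0.142, -0.01, -1.486],
    [-0.056, 0.142, -0.01, -1.486],
    [-0.056, 0.142, -0.01, -1.486],
    [-0.056, 0.142, -0.01, -1.486],
    [-0.056, 0.142, -0.01, -1.486],
    [-0.056, 0.142, -0.01, -1.486]
  ],
  "hand": 0.035
}}

```text
clock: 44.98
position: [0.5084, 0.1634, 0.2285]
ee_rot: [2.603, 1.759, -0.001]
force: [-0.4, -0.4, -0.7]
width: 0.38
gripper_force: 0.0
```

```bash
python3 - <<'E'
from h import *
st()
d=img('wrist','w6.png');W=cloud(d)
c=np.array([.4765,.0843])
r=np.hypot(W[...,0]-c[0],W[...,1]-c[1])
m=(W[...,2]>.153)&(W[...,2]<.17)&(r>.063)&(r<.108)&(np.abs(np.degrees(np.arctan2(W[...,1]-c[1],W[...,0]-c[0]))-68)<15)
P=W[m];print(len(P),P.mean(0).round(4),cv2.fitLine(P[:,:2].astype(np.float32),cv2.DIST_HUBER,0,.01,.01).ravel().round(4),[np.round(x,4) for x in cv2.minAreaRect(P[:,:2].astype(np.float32))])
go(.5078,.1645,.1455,68.2-90)
E
```

```text
{'clock': 44.975, 'position': [0.5084, 0.1634, 0.2285], 'ee_rot': [2.6029, 1.7588, -0.0009], 'force': [-0.4212, -0.4451, -0.6808], 'width': 0.3802, 'gripper_force': 0.0, 'joints': [-1.0332, 0.3646, 0.8384, 1.854, -0.3085, 1.0591, -0.456]}
624 [0.5059 0.163  0.1627] [0.3823 0.924  0.5059 0.163 ] [array([0.5056, 0.1617]), array([0.0394, 0.0078]), np.float64(67.9068)]
go [0.0008, -0.001, 0.083] -0.001 rows 1.3 0.0 phi -21.9
```

>>> {"fn": "jog_arm", "kwargs": {
  "moves": [
    [0.0015, -0.0015, 0.03, 0],
    [0.0015, -0.0015, 0.06, 0],
    [0.0015, -0.0015, 0.078, 0],
    [0.0015, -0.0015, 0.083, 0],
    [0.0015, -0.0015, 0.083, 0]
  ]
}}

```text
clock: 45.65
position: [0.508, 0.1653, 0.1461]
ee_rot: [2.601, 1.761, 0.0]
force: [-0.6, 0.2, 0.4]
width: 0.386
gripper_force: 0.0
```

>>> {"fn": "jog_arm", "kwargs": {
  "moves": [
    [0, 0, 0, 0],
    [0, 0, 0, 0],
    [0, 0, 0, 0],
    [0, 0, 0, 0],
    [0, 0, -0.004, 0],
    [0, 0, -0.01, 0],
    [0, 0, -0.025, 0],
    [0, 0, -0.045, 0],
    [0, 0, -0.07, 0],
    [0, 0, -0.085, 0],
    [0, 0, -0.085, 0],
    [0, 0, -0.085, 0]
  ],
  "hand": 0.0,
  "newtons": 60
}}

```text
clock: 47.15
position: [0.5072, 0.1654, 0.2302]
ee_rot: [-2.601, -1.762, 0.001]
force: [-0.8, 0.3, -0.4]
width: 0.082
gripper_force: 60.0
```

```bash
python3 - <<'E'
from fz import *
s=st(); f=rim(.24,np.array([.476,.085]));print(s['position'][:2]-f)
d=img('top');W=cloud(d)
for n,z,c,rr in(('jar',.11,(.476,.085),.045),('holder',.045,(.65,-.004),.045)):
    m=(np.abs(W[...,2]-z)<.006)&(np.hypot(W[...,0]-c[0],W[...,1]-c[1])<rr);P=W[m];print(n,len(P),cv2.minEnclosingCircle(P[:,:2].astype(np.float32)) if len(P) else '')
go(.682,.075,.23,68.2-90)
E
```

```text
{'clock': 47.15, 'position': [0.5072, 0.1654, 0.2302], 'ee_rot': [-2.6006, -1.7618, 0.0012], 'force': [-0.7538, 0.3103, -0.4372], 'width': 0.0821, 'gripper_force': 59.9985, 'joints': [-1.0398, 0.3623, 0.841, 1.8527, -0.3072, 1.0629, -0.4587]}
rim centre [0.4775 0.0824] z 0.2398 slope [ 0.042 -0.036] 433 of 1793
[0.02973029 0.08295906]
jar 55 ((0.4642203450202942, 0.10684295743703842), 0.022758452221751213)
holder 200 ((0.6496517062187195, -0.004462317563593388), 0.03830583766102791)
go [-0.0189, 0.1958, -0.0002] 0.0 rows 3.1 0.0 phi -21.8
```

>>> {"fn": "jog_arm", "kwargs": {
  "moves": [
    [-0.001, 0.01, 0, 0],
    [-0.003, 0.03, 0, 0],
    [-0.006, 0.06, 0, 0],
    [-0.009, 0.095, 0, 0],
    [-0.012, 0.13, 0, 0],
    [-0.015, 0.16, 0, 0],
    [-0.018, 0.18, 0, 0],
    [-0.019, 0.192, 0, 0],
    [-0.019, 0.196, 0.01, 0],
    [-0.019, 0.196, 0.04, 0],
    [-0.019, 0.196, 0.07, 0],
    [-0.019, 0.196, 0.095, 0],
    [-0.019, 0.196, 0.1, 0],
    [-0.019, 0.196, 0.1, 0]
  ]
}}

```text
clock: 49.0
position: [0.6826, 0.0753, 0.1309]
ee_rot: [-2.601, -1.762, 0.0]
force: [0.4, -0.5, 0.1]
width: 0.081
gripper_force: 60.0
```

```bash
python3 - <<'E'
from fz import *
s=st(); f=rim(.14,np.array([.65,-.004])); rim(.14,np.array([.65,-.004]));go(.682,.0752,.0825,68.2-90)
E
```

```text
{'clock': 49.0, 'position': [0.6826, 0.0753, 0.1309], 'ee_rot': [-2.6006, -1.7623, 0.0001], 'force': [0.4491, -0.5413, 0.0723], 'width': 0.0805, 'gripper_force': 59.9987, 'joints': [-0.6107, 0.7153, 0.7156, 1.5652, -0.5166, 1.058, -0.1377]}
rim centre [ 0.6471 -0.004 ] z 0.1393 slope [-0.033 -0.   ] 293 of 1234
rim centre [ 0.6473 -0.0039] z 0.1401 slope [-0.042  0.005] 296 of 1244
go [-0.0003, -0.0013, 0.0493] 0.001 rows 0.8 0.0 phi -21.8
```

Same offset as at the first lift, so the funnel should line up. Now seating it.

>>> {"fn": "jog_arm", "kwargs": {
  "moves": [
    [0, 0, 0.015, 0],
    [0, 0, 0.03, 0],
    [0, 0, 0.04, 0],
    [0, 0, 0.045, 0],
    [0, 0, 0.048, 0],
    [0, 0, 0.049, 0],
    [0, 0, 0.0495, 0],
    [0, 0, 0.0495, 0]
  ]
}}

```text
clock: 50.1
position: [0.6828, 0.075, 0.0815]
ee_rot: [2.601, 1.762, 0.001]
force: [0.2, 0.6, -0.7]
width: 0.081
gripper_force: 60.0
```

>>> {"fn": "jog_arm", "kwargs": {
  "moves": [
    [0, 0, 0, 0],
    [0, 0, 0, 0],
    [0, 0, 0, 0],
    [0, 0, -0.02, 0],
    [0, 0, -0.06, 0],
    [0, 0, -0.11, 0],
    [0, 0, -0.11, 0]
  ],
  "hand": 0.035
}}

```text
clock: 50.98
position: [0.6853, 0.0741, 0.1973]
ee_rot: [2.598, 1.759, 0.012]
force: [-0.1, -0.0, -0.8]
width: 0.386
gripper_force: 0.0
```

```bash
python3 - <<'E'
from fz import *
s=st(); rim(.091,np.array([.65,-.004]))
go(.4197,-.0599,.19,-16.5)
E
```

```text
{'clock': 50.975, 'position': [0.6853, 0.0741, 0.1973], 'ee_rot': [2.5981, 1.7588, 0.0119], 'force': [-0.072, -0.0248, -0.7913], 'width': 0.3863, 'gripper_force': 0.0, 'joints': [-0.6286, 0.6551, 0.7564, 1.4984, -0.4729, 1.1678, -0.1727]}
rim centre [ 0.6478 -0.0036] z 0.0899 slope [-0.025  0.015] 288 of 1134
go [-0.223, -0.1956, 0.0033] -0.092 rows 4.7 0.5 phi -21.8
```

>>> {"fn": "jog_arm", "kwargs": {
  "moves": [
    [-0.222, -0.196, 0, -0.092],
    [-0.222, -0.196, 0, -0.092],
    [-0.222, -0.196, 0, -0.092],
    [-0.222, -0.196, 0, -0.092],
    [-0.222, -0.196, 0, -0.092],
    [-0.222, -0.196, 0, -0.092],
    [-0.222, -0.196, 0.05, -0.092],
    [-0.222, -0.196, 0.1, -0.092],
    [-0.222, -0.196, 0.1, -0.092],
    [-0.222, -0.196, 0.1, -0.092]
  ],
  "hand": 0.05
}}

```text
clock: 52.28
position: [0.4191, -0.0587, 0.0923]
ee_rot: [2.517, 1.879, 0.0]
force: [-0.4, -0.7, -0.5]
width: 0.545
gripper_force: 0.0
```

```bash
python3 - <<'E'
from fz import *
s=st(); d=img('wrist');W=cloud(d);m=(W[...,2]>.008)&(W[...,2]<.025)&(np.hypot(W[...,0]-.42,W[...,1]+.06)<.055);P=W[m];print('lid w',len(P), cv2.minEnclosingCircle(P[:,:2].astype(np.float32)))
d=img('top');W=cloud(d)
m=(np.abs(W[...,2]-.11)<.006)&(np.hypot(W[...,0]-.476,W[...,1]-.085)<.05);P=W[m];print('jar',len(P),cv2.minEnclosingCircle(P[:,:2].astype(np.float32)))
go(.4197,-.0599,.0336,-16.5)
E
```

```text
{'clock': 52.275, 'position': [0.4191, -0.0587, 0.0923], 'ee_rot': [2.5173, 1.8787, 0.0003], 'force': [-0.3743, -0.7482, -0.5152], 'width': 0.5453, 'gripper_force': 0.0, 'joints': [-0.5712, 0.3859, 0.7554, 2.2552, -0.4424, 0.6462, 0.2191]}
lid w 8142 ((0.41957294940948486, -0.05953168869018555), 0.04084710031747818)
jar 246 ((0.47605079412460327, 0.08468188345432281), 0.037949178367853165)
go [-0.0015, 0.0002, 0.0593] 0.0 rows 0.9 0.0 phi -16.5
```

>>> {"fn": "jog_arm", "kwargs": {
  "moves": [
    [-0.0015, 0, 0.03, 0],
    [-0.0015, 0, 0.053, 0],
    [-0.0015, 0, 0.059, 0],
    [-0.0015, 0, 0.059, 0],
    [-0.0015, 0, 0.059, 0]
  ]
}}

```text
clock: 53.0
position: [0.4187, -0.0598, 0.0332]
ee_rot: [2.516, 1.879, 0.003]
force: [-0.7, -0.0, -0.3]
width: 0.544
gripper_force: 0.0
```

>>> {"fn": "jog_arm", "kwargs": {
  "moves": [
    [0, 0, 0, 0],
    [0, 0, 0, 0],
    [0, 0, 0, 0],
    [0, 0, 0, 0],
    [0, 0, -0.01, 0],
    [0, 0, -0.04, 0],
    [0, 0, -0.09, 0],
    [0, 0, -0.14, 0],
    [0, 0, -0.165, 0],
    [0, 0, -0.165, 0]
  ],
  "hand": 0.0,
  "newtons": 20
}}

```text
clock: 54.25
position: [0.4187, -0.0598, 0.1989]
ee_rot: [2.516, 1.88, 0.006]
force: [0.7, 0.1, -0.9]
width: 0.23
gripper_force: 20.0
```

```bash
python3 - <<'E'
from h import *
st(); go(.4763,.0846,.199,-16.5)
E
```

```text
{'clock': 54.25, 'position': [0.4187, -0.0598, 0.1989], 'ee_rot': [2.5163, 1.8797, 0.0058], 'force': [0.7015, 0.1316, -0.9499], 'width': 0.2295, 'gripper_force': 20.0002, 'joints': [-0.7948, 0.1817, 0.9567, 2.1414, -0.1923, 0.9007, -0.0136]}
go [0.1548, 0.0142, 0.0003] 0.0 rows 2.5 0.0 phi -16.5
```

>>> {"fn": "jog_arm", "kwargs": {
  "moves": [
    [0.03, 0.003, 0, 0],
    [0.07, 0.006, 0, 0],
    [0.11, 0.01, 0, 0],
    [0.145, 0.013, 0, 0],
    [0.155, 0.014, 0, 0],
    [0.155, 0.014, 0.01, 0],
    [0.155, 0.014, 0.03, 0],
    [0.155, 0.014, 0.047, 0],
    [0.155, 0.014, 0.055, 0],
    [0.155, 0.014, 0.059, 0],
    [0.155, 0.014, 0.061, 0],
    [0.155, 0.014, 0.0615, 0],
    [0.155, 0.014, 0.0615, 0]
  ]
}}

```text
clock: 55.88
position: [0.4755, 0.0849, 0.136]
ee_rot: [2.517, 1.88, 0.001]
force: [-0.0, -0.5, -0.8]
width: 0.23
gripper_force: 20.0
```

```bash
python3 - <<'E'
from h import *
st(); go(.4763,.0846,.1355,-16.5)
d=img('wrist');W=cloud(d);v=(W[...,2]>.112)&(W[...,2]<.127)&(np.hypot(W[...,0]-.476,W[...,1]-.0845)<.06);print(cv2.minEnclosingCircle(W[v][:,:2].astype(np.float32)),np.median(W[v][:,2]))
E
```

```text
{'clock': 55.875, 'position': [0.4755, 0.0849, 0.136], 'ee_rot': [2.5171, 1.8798, 0.001], 'force': [-0.0241, -0.4992, -0.8025], 'width': 0.2303, 'gripper_force': 19.9999, 'joints': [-0.8898, 0.404, 0.8, 2.0804, -0.3994, 0.8121, -0.1372]}
go [-0.0, 0.0008, 0.0005] 0.0 rows 0.0 0.0 phi -16.5
((0.4750027060508728, 0.08573318272829056), 0.04094481095671654) 0.1228200549713942
```

Less than 1 mm to go, so I'll lower slightly and release.

>>> {"fn": "jog_arm", "kwargs": {
  "moves": [
    [0, 0, 0.0005, 0],
    [0, 0, 0.0005, 0],
    [0, 0, 0.0005, 0]
  ]
}}

```text
clock: 56.3
position: [0.4753, 0.0848, 0.1353]
ee_rot: [-2.517, -1.88, -0.0]
force: [-0.0, -1.0, 0.0]
width: 0.232
gripper_force: 20.0
```

>>> {"fn": "jog_arm", "kwargs": {
  "moves": [
    [0, 0, 0, 0],
    [0, 0, 0, 0],
    [0, 0, 0, 0],
    [0, 0, -0.03, 0],
    [0, 0, -0.08, 0],
    [0, 0, -0.14, 0],
    [-0.06, 0, -0.15, 0],
    [-0.12, 0, -0.15, 0],
    [-0.18, 0, -0.15, 0],
    [-0.18, 0, -0.15, 0]
  ],
  "hand": 0.05
}}

```text
clock: 57.55
position: [0.4226, -0.092, 0.2855]
ee_rot: [-2.524, -1.87, -0.002]
force: [0.6, 0.1, 0.7]
width: 0.544
gripper_force: 0.0
```

```bash
python3 - <<'E'
from fz import *
st()
d=img('top','top9.png');W=cloud(d)
m=(np.abs(W[...,2]-.12)<.008)&(np.hypot(W[...,0]-.476,W[...,1]-.085)<.055);P=W[m]
A=np.c_[P[:,:2]-[.476,.085],np.ones(len(P))];print('lid',len(P),cv2.minEnclosingCircle(P[:,:2].astype(np.float32)),np.linalg.lstsq(A,P[:,2],rcond=None)[0].round(4))
s=img('scene','s9.png')
a=d['color'][120:320,90:330,::-1];b=s['color'][120:320,230:430,::-1]
cv2.imwrite('pics/fin.png',np.hstack([cv2.resize(a,(432,360)),cv2.resize(b,(360,360))]))
E
```

```text
{'clock': 57.55, 'position': [0.4226, -0.092, 0.2855], 'ee_rot': [-2.5238, -1.8696, -0.0023], 'force': [0.5945, 0.106, 0.7064], 'width': 0.5436, 'gripper_force': 0.0, 'joints': [-0.8861, 0.0539, 1.0628, 1.9918, -0.054, 1.1236, -0.0963]}
lid 1234 ((0.473856121301651, 0.08577632904052734), 0.04102936014533043) [-0.0015  0.0032  0.1197]
```

View pics/fin.png

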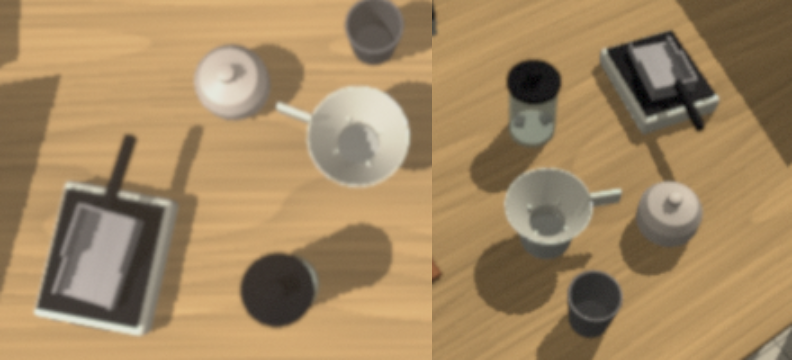

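The final picture shows the lid flat on the jar (275,290) with the lumps inside (525,120). The empty scoop is on the scale (95,255), the funnel is in its holder (358,137), and the gripper is clear.

```bash
python3 -c "
from cell import arm
print(arm.sign_off())"
```

```text
the job is handed in; nothing more can be done
None
```

I handed the job in at about 58 s: both lumps on the board are in the jar with the lid on, the empty scoop is on the scale and the funnel is in its holder; the sign-off returned no verdict.

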